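Dust off and tip out the bicycle parts

TASK

Lay every loose thru-axle and adapter bar from the bench flat in the steel tilt tray, then blow the dust off them with three full strokes of the bench air pump: press its head down to the stop, let it come all the way up, and so on for all three. Then lift the tray by its handle until all the parts have slid out into the grey bin, lower the tray gently back to level without letting it drop, and leave everything else on the bench where it is.

Things in the scene. Friction and masses are not known exactly. Their poses are not given: they have to be found in the camera images.
- axle_long_mid (a point): steel thru-axle lying on the bench: round 17 mm shaft, 110 mm long along its x, with a 22 mm square head at each end (16 and 10 mm long), so it does not roll; 100 g. Point: its centre, 11 mm above what it lies on. May be absent
- axle_short_mid (a point): steel thru-axle lying on the bench: round 17 mm shaft, 90 mm long along its x, with a 22 mm square head at each end (16 and 10 mm long), so it does not roll; 82 g. Point: its centre, 11 mm above what it lies on. May be absent
- adapter_long_mid (a point): plain aluminium caliper adapter bar lying flat: 95 mm long along its x, 24 mm wide along its y, 18 mm high, two dark bolt holes; 95 g. Point: its centre, 9 mm above what it lies on. May be absent
- adapter_short_mid (a point): plain aluminium caliper adapter bar lying flat: 75 mm long along its x, 24 mm wide along its y, 18 mm high, two dark bolt holes; 75 g. Point: its centre, 9 mm above what it lies on. May be absent
- tray_floor (a point): centre of the upper side of the tilt tray's floor; the axes are those of the tray: x from its handle end to its hinge end, y across, z up out of the floor. Steel tray, floor 200 mm along x and 230 mm across inside, 80 mm above the bench when level; walls 28 mm high and 4 mm thick on both sides and at the handle end; the hinge end is open. Steel parts slide on it only when it is steeper than about 0.65 rad; friction varies
- tray_handle (a point): middle of the tray's handle: a black round bar 12 mm thick, 110 mm long across the tray, 249 mm from the hinge line, 24 mm above the floor plane of the tray (104 mm above the bench when level); 45 mm free gap between bar centre and the tray's end wall, nothing below it for 85 mm; struts at 55 mm to either side. It can be pinched from above and turns freely between the pads
- tray_hinge (a point): middle of the hinge line at the tray's far, open end, 80 mm above the bench, fixed; the hinge line runs along its y; its x points level from the tray to the bin. The grey catch bin, one fixed piece with the stand, begins 10 mm past this point: inside 224 mm along x and 262 mm across, its floor 68 mm below this point (12 mm above the bench), walls 98 mm high, the wall on the tray side 48 mm
- tray (a joint): tilt of the tray: 0 level (at rest on its stop), grows as the handle end is lifted, at most 1.15 rad. It is damped but falls back by its own weight (0.5 kg): let go more than about 15 mm too high it bangs down
- plunger_top (a point): centre of the top of the air pump's head, an aluminium mushroom 56 mm across and 16 mm thick, 200 mm above the bench when up. The pump, a 44 mm aluminium barrel on a round foot, is fixed upright on the bench to the left (+y) of the tray; its brass nozzle points at the tray
- plunger (a joint): how far the pump head is pressed down: 0 up, 0.040 m at its stop; the spring takes 5 N to start and 13 N at the stop and returns it by itself
- bar_grip: white silicone handlebar grip, 110 mm long, 36 mm square flanges at both ends, origin under its middle; lies among the parts, not a part to be dusted; leave it alone
- torque_wrench: chrome steel torque wrench, 355 mm long, lying, origin at its handle end; leave it alone
- front_light: blue plastic front light, 70 x 36 x 45 mm; leave it alone
- chainring: dark steel ring, 90 mm across, lying flat; leave it alone
- mug: white mug, 80 mm across, 90 mm high; leave it alone
- oil_bottle: black bottle with white cap, 52 mm across, 140 mm high; leave it alone
- tube_box: cardboard box, 100 x 75 x 45 mm; leave it alone
There are look-alikes about, which are no part of the job. What is shaped like the part that bears axle_short_mid but blue is not meant.

How it is judged (in metres and radians):
On the way, in this order (a step that is already met when the one before it is completed fails the run):
1. every part lies in the tray, with the pump head up (x of axle_long_mid in the frame of tray_floor between -0.095 and 0.095 m and y of axle_long_mid in the frame of tray_floor between -0.115 and 0.115 m and z of axle_long_mid in the frame of tray_floor between -0.005 and 0.03 m and x of axle_short_mid in the frame of tray_floor between -0.095 and 0.095 m and y of axle_short_mid in the frame of tray_floor between -0.115 and 0.115 m and z of axle_short_mid in the frame of tray_floor between -0.005 and 0.03 m and x of adapter_long_mid in the frame of tray_floor between -0.095 and 0.095 m and y of adapter_long_mid in the frame of tray_floor between -0.115 and 0.115 m and z of adapter_long_mid in the frame of tray_floor between -0.005 and 0.03 m and x of adapter_short_mid in the frame of tray_floor between -0.095 and 0.095 m and y of adapter_short_mid in the frame of tray_floor between -0.115 and 0.115 m and z of adapter_short_mid in the frame of tray_floor between -0.005 and 0.03 m and value of joint plunger below 0.008 m), for 0.2 s.
2. first stroke: pump head at its stop, all parts in the tray (x of axle_long_mid in the frame of tray_floor between -0.095 and 0.095 m and y of axle_long_mid in the frame of tray_floor between -0.115 and 0.115 m and z of axle_long_mid in the frame of tray_floor between -0.005 and 0.03 m and x of axle_short_mid in the frame of tray_floor between -0.095 and 0.095 m and y of axle_short_mid in the frame of tray_floor between -0.115 and 0.115 m and z of axle_short_mid in the frame of tray_floor between -0.005 and 0.03 m and x of adapter_long_mid in the frame of tray_floor between -0.095 and 0.095 m and y of adapter_long_mid in the frame of tray_floor between -0.115 and 0.115 m and z of adapter_long_mid in the frame of tray_floor between -0.005 and 0.03 m and x of adapter_short_mid in the frame of tray_floor between -0.095 and 0.095 m and y of adapter_short_mid in the frame of tray_floor between -0.115 and 0.115 m and z of adapter_short_mid in the frame of tray_floor between -0.005 and 0.03 m and value of joint plunger above 0.036 m), for 0.1 s.
3. pump head all the way up again (value of joint plunger below 0.008 m), for 0.1 s.
4. second stroke: pump head at its stop, all parts in the tray (all of step 2), for 0.1 s.
5. pump head all the way up again (value of joint plunger below 0.008 m), for 0.1 s.
6. third stroke: pump head at its stop, all parts in the tray (all of step 4), for 0.1 s.
7. pump head all the way up again (value of joint plunger below 0.008 m), for 0.1 s.
8. tray tipped steeply (value of joint tray above 0.45 rad), for 0.1 s.
9. all parts slid out into the bin while the tray is tipped (x of axle_long_mid in the frame of tray_hinge between 0.01 and 0.234 m and y of axle_long_mid in the frame of tray_hinge between -0.131 and 0.131 m and z of axle_long_mid in the frame of tray_hinge between -0.073 and 0.007 m and x of axle_short_mid in the frame of tray_hinge between 0.01 and 0.234 m and y of axle_short_mid in the frame of tray_hinge between -0.131 and 0.131 m and z of axle_short_mid in the frame of tray_hinge between -0.073 and 0.007 m and x of adapter_long_mid in the frame of tray_hinge between 0.01 and 0.234 m and y of adapter_long_mid in the frame of tray_hinge between -0.131 and 0.131 m and z of adapter_long_mid in the frame of tray_hinge between -0.073 and 0.007 m and x of adapter_short_mid in the frame of tray_hinge between 0.01 and 0.234 m and y of adapter_short_mid in the frame of tray_hinge between -0.131 and 0.131 m and z of adapter_short_mid in the frame of tray_hinge between -0.073 and 0.007 m and value of joint tray above 0.25 rad), for 0.1 s.
At the end, for the whole second after the job is handed in: every part's centre is inside the bin's walls and below their top (less than 75 mm above its floor), the tray is level (within 0.04 rad) and the pump head is up (within 8 mm) (x of axle_long_mid in the frame of tray_hinge between 0.01 and 0.234 m and y of axle_long_mid in the frame of tray_hinge between -0.131 and 0.131 m and z of axle_long_mid in the frame of tray_hinge between -0.073 and 0.007 m and x of axle_short_mid in the frame of tray_hinge between 0.01 and 0.234 m and y of axle_short_mid in the frame of tray_hinge between -0.131 and 0.131 m and z of axle_short_mid in the frame of tray_hinge between -0.073 and 0.007 m and x of adapter_long_mid in the frame of tray_hinge between 0.01 and 0.234 m and y of adapter_long_mid in the frame of tray_hinge between -0.131 and 0.131 m and z of adapter_long_mid in the frame of tray_hinge between -0.073 and 0.007 m and x of adapter_short_mid in the frame of tray_hinge between 0.01 and 0.234 m and y of adapter_short_mid in the frame of tray_hinge between -0.131 and 0.131 m and z of adapter_short_mid in the frame of tray_hinge between -0.073 and 0.007 m and value of joint tray below 0.04 rad and value of joint plunger below 0.008 m); the robot touches nothing.
It fails at once if the tray drops with a bang (turns down faster than 2 rad/s) (velocity of joint tray below -2 rad/s).
It fails at once if a bystander is moved more than 40 mm (distance of any of bar_grip, torque_wrench, front_light, chainring, mug, oil_bottle, tube_box from where it was at the start of the episode above 0.04 m).
Of axle_long, axle_short, adapter_long, adapter_short only 2 to 4 are there at a start; the rules pass over those that are not, and their reading is None.
At some moment in a run one of axle_long, axle_short, adapter_long, adapter_short may be knocked a few centimetres aside while the robot is not near it.
It also fails if it takes over 210 s, if anything falls off the work surface, if the arm or the gripper's body presses on something with over 40 N, if the wrist force passes 120 N, or if a joint passes its speed limit or range.

ROBOT

A 6-joint arm with a two-finger parallel gripper is mounted at the origin on the work surface. World frame = base frame: x ahead of the robot, y to its left, z up, the work surface at z = 0. Lengths are in mm, angles in rad, forces in N, time in s.
With the tool pointing down it reaches from about 300 to 850 mm from the base axis. Payload 5.4 kg.
Tool frame: the origin (TCP) lies at the very end of the fingers, on their centre line; the grasp point (between the pads) lies 19 mm behind it; z points along the fingers, y is the direction in which the jaws open and shut (so a half turn about z gives the same grasp; the last joint's range is limited). The gripper opens to 85 mm and grips with 20 to 120 N. Pads are 22 mm wide; open, the fingers measure 114 mm over their backs; the gripper's body (76 mm by 85 mm) begins 54 mm behind the grasp point. The pads swing forward as they close: fully open they stand 13 mm farther back than shut.
Start: joints at [-1.418, 0.158, 1.597, -0, 1.386, -0.21], TCP at [204.039, -537.563, 231.299] pointing down, gripper open.
Joint ranges: [-2.91, 2.91], [-0.94, 2.29], [0.18, 2.7], [-1.29, 4.43], [0.17, 2.64], [-3, 3]. Speed limits (rad/s): [2.57, 2.57, 3.14, 3.14, 3.14, 3.14].

INTERFACE

Orientations are given as a 3x3 rotation matrix whose columns are the frame's x, y, z axes.
In Python, from station import bot gives the robot as it stands.
- The arm moves only by the tool jog_arm, never from a script. Its arguments are lists of equal length, an entry for each row: "linear": the shift along the tool's x, y, z in m, a list of three; "spin": the turn about the tool's z in degrees; "jaw": the closure, from -1 (fully open) to 1 (shut). In form: {"linear": [[x, y, z], ...], "spin": [spin, ...], "jaw": [jaw, ...]}. A call has 1 to 20 rows; each row is the pose to reach, as a shift and turn from the pose measured when the call began, along the tool's axes at that moment; what a row does not reach only later rows make up. A row lasts 1/12 s, in which the tool goes at most 41.7 mm and 7.16 degrees, less where a joint would pass 70% of its speed; a pose out of reach is approached as far as the arm can. A call with a gripper value outside its range is refused whole. The fingers move at their own pace and stop on an object; the grip force is fixed at half the most. Time passes only in rows, so rows that repeat a pose let the fingers close. It gives the time, the measured TCP pose, the force and the opening at its end, in the units of the state.
- bot.read_state(): the state, without advancing time (a new reading comes with each control period).
- bot.grab_frame(name): name is "side" or "top"; returns a dict with "img" (400x640x3 uint8, red, green, blue), "z_map" (400x640 float32, mm along the optical axis (not along the pixel's ray), 0 where there is no reading), "fx", "fy", "cx", "cy" (pixels), "eye" and "orientation" of the camera in the world. Camera axes: x right, y down, z forward; pixel columns grow to the right and rows downward; lengths in mm; the calibration is good to about 2 mm. A picture is of the moment at which its call begins.
- bot.hand_in(): hands the job in, once; it reports no verdict.
The state is a dict: "time": time; "q": joint angles; "dq": joint speeds; "effort": joint torques, N m; "position": TCP position; "tcp_rot": TCP orientation; "contact_force": force on the tool from outside, world axes, zero at the start; "moment": the same for the moment, N m; "gripper_width": opening from 0.0 (shut) to 1.0 (fully open).
Only numpy, scipy, OpenCV 4.12 (cv2) and the standard library are available. Lean on these libraries where they do the work, as an engineer would, in place of code of your own. Each camera call takes 0.05 s, during which the arm holds its last target. There are 200 camera calls.

## Working session

There is one attempt and no reset: what is moved stays moved. The work goes in short steps, Python scripts to look and compute and a tool call to move; the robot and the scene stay as the last step left them, time stands still between calls to the robot, and variables do not carry over. Pictures are saved under pics/ and viewed, about 12 in all and at most 16, crops included, and the job is handed in when it is done.

Besides the shell and the picture viewer there is one more tool, called after "Call:" as name(argument=value, ...), one argument or row to a line, values as JSON. jog_arm: Moves the arm, as the interface text tells. Its arguments: {"type":"object","properties":{"linear":{"type":"array"},"spin":{"type":"array"},"jaw":{"type":"array"}},"required":["linear","spin","jaw"]}

```bash
ls; mkdir -p pics; cat > h.py <<'E'
import numpy as np, cv2
from station import bot
def grab(n):
    f=bot.grab_frame(n); f['R']=np.array(f['orientation']).reshape(3,3); f['e']=np.array(f['eye']); return f
def pts(f):
    z=f['z_map'].astype(float); v,u=np.mgrid[:400,:640]
    c=np.stack([(u-f['cx'])/f['fx']*z,(v-f['cy'])/f['fy']*z,z],-1)
    P=c@f['R'].T+f['e']; P[z==0]=np.nan; return P
def save(f,n): cv2.imwrite('pics/'+n,cv2.cvtColor(f['img'],cv2.COLOR_RGB2BGR))
E
python3 - <<'E'
from h import *
for n in ('top','side'):
    f=grab(n); save(f,n+'0.png'); print(n,f['e'],f['R'].round(3).tolist(),f['fx'],f['cx'],f['cy']); np.save(n+'0.npy',pts(f))
s=bot.read_state(); print(s)
E
```

```text
pics
top [ 356.29908395    5.50951939 1514.89571781] [[0.005, -0.991, 0.133], [-1.0, -0.006, -0.005], [0.006, -0.133, -0.991]] 393.68453858038 319.07679243801067 200.66268702053674
side [   85.21479945 -1004.45540189   817.69300984] [[0.908, -0.199, 0.368], [-0.418, -0.466, 0.78], [0.017, -0.862, -0.507]] 365.39634649754964 317.5097214435704 199.60418619401597
{'time': 0.1, 'q': array([-1.41809746e+00,  1.58999303e-01,  1.59808713e+00, -4.71807188e-05,
        1.38619911e+00, -2.10064280e-01]), 'dq': array([-0.00137952, -0.00165496, -0.00160346,  0.00098437, -0.00185353,
        0.00092847]), 'effort': array([-8.53422134e-04, -3.96992040e+01, -3.32338572e+01, -2.92333607e-04,
        4.18204101e-03,  2.10146396e-05]), 'position': array([ 203.9465772 , -537.04372023,  230.41749749]), 'tcp_rot': array([[ 9.34916825e-01,  3.54866789e-01, -3.03339048e-04],
       [ 3.54866785e-01, -9.34915391e-01,  1.66614114e-03],
       [ 3.07661812e-04, -1.66534834e-03, -9.99998566e-01]]), 'contact_force': array([ 0.36909743, -0.34173699,  1.17700424]), 'moment': array([-0.00322968, -0.00247768,  0.03793144]), 'gripper_width': 1.0030666878529642}
```

View pics/top0.png

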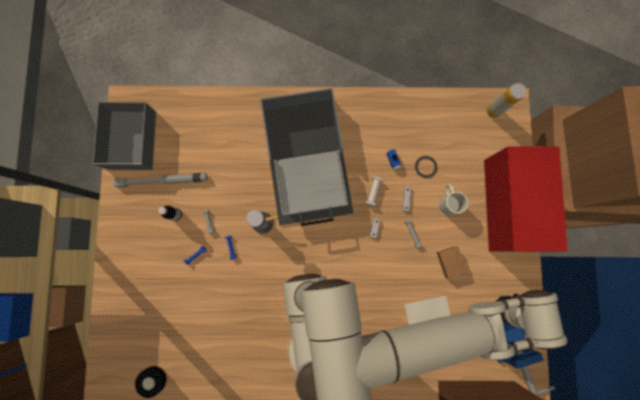

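View pics/side0.png

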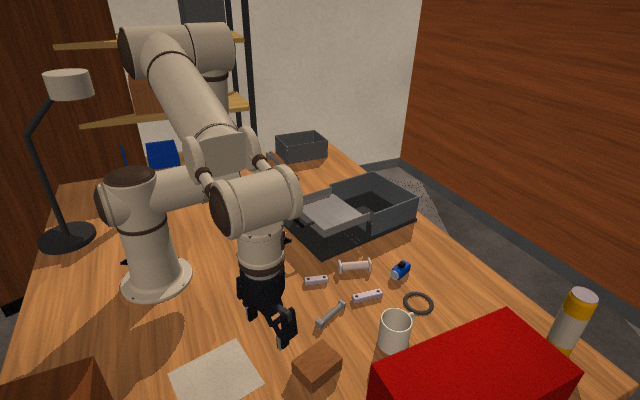

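The top view shows the adapters at about (407,199) and (375,228), and grey axles at (414,235) and (209,222). The blue look-alikes are at (232,248) and (195,256), and the grip is at (374,190). The tray is at (310,185), the bin at (303,125), the handle at (317,222) and the pump at (258,221).

```bash
python3 - <<'E'
from h import *
P=np.load('top0.npy'); im=cv2.imread('pics/top0.png')
cv2.imwrite('pics/crop0.png',cv2.resize(im[140:280,180:470],None,fx=2.7,fy=2.7,interpolation=cv2.INTER_CUBIC))
Z=P[...,2]
print('bench z',np.nanmedian(Z[240:270,280:300]))
roi={'aL':(407,199),'aS':(375,228),'axR':(414,235),'axL':(209,222),'grip':(374,190)}
m=((Z>6)&(Z<45)).astype(np.uint8)
n,l,st,c=cv2.connectedComponentsWithStats(m)
for k,(u,v) in roi.items():
    lab=[x for x in np.unique(l[v-4:v+5,u-4:u+5]) if x]
    for i in lab:
        q=P[l==i]; r=cv2.minAreaRect(q[:,:2].astype(np.float32)); print(k,st[i].tolist(),np.round(r[0]),np.round(r[1]),round(r[2],1),'ztop',np.percentile(q[:,2],90).round(1), 'rng',q[:,:2].min(0).round(),q[:,:2].max(0).round())
for name,(u0,u1,v0,v1,z0,z1) in {'pump':(245,275,205,240,185,220),'tray':(262,355,145,222,72,92),'traywall':(262,355,145,222,98,118),'handle':(295,340,212,232,92,115)}.items():
    q=P[v0:v1,u0:u1].reshape(-1,3); q=q[(q[:,2]>z0)&(q[:,2]<z1)]
    r=cv2.minAreaRect(q[:,:2].astype(np.float32)); print(name,len(q),np.round(r[0]),np.round(r[1]),round(r[2],1),'z',np.median(q[:,2]).round(1),'mean',q.mean(0).round(1))
E
```

```text
bench z -0.4957147459523412
aL [403, 186, 8, 25, 161] [ 570. -342.] [27. 94.] 83.9 ztop 21.4 rng [ 524. -355.] [ 618. -325.]
aS [369, 218, 12, 20, 132] [ 456. -217.] [27. 74.] 72.2 ztop 22.2 rng [ 420. -235.] [ 493. -194.]
aS [371, 225, 1, 1, 1] [ 466. -203.] [0. 0.] 0.0 ztop 6.3 rng [ 466. -203.] [ 466. -203.]
axR [405, 219, 18, 29, 146] [ 436. -362.] [110.  23.] 23.4 ztop 23.3 rng [ 383. -392.] [ 489. -330.]
axR [410, 239, 1, 1, 1] [ 414. -351.] [0. 0.] 0.0 ztop 6.4 rng [ 414. -351.] [ 414. -351.]
axL [203, 210, 12, 24, 126] [477. 419.] [90. 23.] 16.5 ztop 23.4 rng [431. 397.] [520. 439.]
grip [366, 176, 17, 30, 230] [ 601. -214.] [ 41. 121.] 78.0 ztop 36.5 rng [ 541. -244.] [ 658. -183.]
grip [370, 186, 1, 1, 1] [ 618. -200.] [0. 0.] 0.0 ztop 7.6 rng [ 618. -200.] [ 618. -200.]
pump 220 [474. 213.] [54. 54.] 25.5 z 200.1 mean [473.6 212.5 199.6]
tray 3362 [618.  48.] [282. 295.] 1.2 z 79.5 mean [619.5  29.8  79.6]
traywall 400 [611.  45.] [280. 296.] 0.6 z 107.6 mean [558.5  32.9 107.3]
handle 162 [481.  16.] [ 48. 137.] 0.3 z 108.2 mean [476.6  11.7 108. ]
```

View pics/crop0.png

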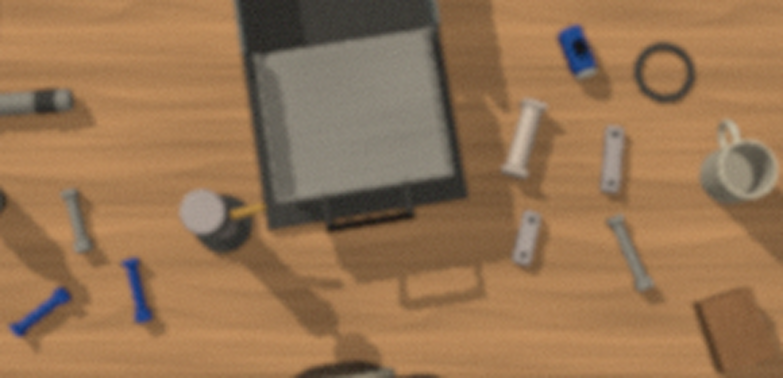

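Four parts are present: adapter_long is 94 mm, adapter_short 74, the right axle 110 (long) and the left axle 90 (short). Next I need the tray yaw and the first move.

```bash
cat >> h.py <<'E'
def go(x,y,z,yaw,s=None):
    "shift in tool axes (m) and spin (deg) to bring TCP to x,y,z mm with tool x axis at yaw deg (mod 180)"
    s=s or bot.read_state(); R=np.array(s['tcp_rot']).reshape(3,3); p=np.array(s['position'])
    d=R.T@(np.array([x,y,z])-p)/1000; y0=np.degrees(np.arctan2(R[1,0],R[0,0])); sp=(y0-yaw+90)%180-90
    print('go',(x,y,z,yaw),'lin',d.round(4).tolist(),'spin',round(sp,1),'yaw0',round(y0,1),'q6',round(s['q'][5],2))
def parts(f=None,lo=6,hi=45):
    f=f or grab('top'); P=pts(f); Z=P[...,2]
    n,l,st,c=cv2.connectedComponentsWithStats(((Z>lo)&(Z<hi)).astype(np.uint8))
    for i in range(1,n):
        if 60<st[i,4]<260:
            r=cv2.minAreaRect(P[l==i][:,:2].astype(np.float32)); (a,b)=r[1]; ang=r[2] if a>b else r[2]+90
            ang=(ang+90)%180-90; col=f['img'][l==i].mean(0).round()
            print(np.round(r[0]),sorted(np.round(r[1])),'dir',round(ang,1),'rgb',col)
E
python3 - <<'E'
from h import *
P=np.load('top0.npy'); Z=P[...,2]; im=cv2.imread('pics/top0.png')
m=np.zeros_like(Z,bool); m[148:216,268:352]=1
m1=(m&(Z>76)&(Z<84)&(im.mean(-1)>90)).astype(np.uint8)
n,l,st,c=cv2.connectedComponentsWithStats(m1); i=1+st[1:,4].argmax()
q=P[l==i]; r=cv2.minAreaRect(q[:,:2].astype(np.float32)); print('floor',st[i],r, q.mean(0))
h=np.zeros_like(Z,bool); h[212:232,298:338]=1
q=P[h&(Z>95)&(Z<118)]
q=q[q[:,0]<495]
# bar: lowest x points per y bin
print(len(q)); print(q[np.argsort(q[:,1])].round(0)[::4].tolist())
go(436,-362,150,23.4); go(570,-342,150,-6); go(456,-217,150,-18)
E
```

```text
floor [ 277  152   69   62 2609] ((621.2402954101562, 29.578330993652344), (201.0379180908203, 230.79147338867188), 9.588485717773438) [618.04478982  28.81072806  79.77588397]
142
[[484.0, -53.0, 103.0], [480.0, -52.0, 108.0], [487.0, -49.0, 107.0], [473.0, -45.0, 105.0], [494.0, -45.0, 109.0], [484.0, -42.0, 102.0], [472.0, -38.0, 107.0], [479.0, -34.0, 110.0], [472.0, -31.0, 110.0], [476.0, -24.0, 105.0], [479.0, -20.0, 108.0], [476.0, -17.0, 107.0], [468.0, -13.0, 112.0], [476.0, -9.0, 105.0], [468.0, -2.0, 109.0], [468.0, 1.0, 109.0], [468.0, 5.0, 113.0], [469.0, 8.0, 106.0], [469.0, 12.0, 106.0], [464.0, 19.0, 113.0], [461.0, 23.0, 105.0], [468.0, 26.0, 111.0], [461.0, 30.0, 106.0], [468.0, 33.0, 111.0], [461.0, 41.0, 108.0], [465.0, 44.0, 110.0], [465.0, 48.0, 108.0], [465.0, 51.0, 108.0], [461.0, 55.0, 109.0], [461.0, 58.0, 108.0], [468.0, 59.0, 106.0], [490.0, 59.0, 108.0], [475.0, 62.0, 111.0], [482.0, 62.0, 110.0], [487.0, 63.0, 103.0], [486.0, 66.0, 107.0]]
go (436, -362, 150, 23.4) lin [0.279, -0.0812, 0.0806] spin -2.6 yaw0 20.8 q6 -0.21
go (570, -342, 150, -6) lin [0.4114, -0.0523, 0.0806] spin 26.8 yaw0 20.8 q6 -0.21
go (456, -217, 150, -18) lin [0.3492, -0.2096, 0.0809] spin 38.8 yaw0 20.8 q6 -0.21
```

Call:
jog_arm(
  linear=[
    [0.279,-0.081,0.08],
    [0.279,-0.081,0.08],
    [0.279,-0.081,0.08],
    [0.279,-0.081,0.08],
    [0.279,-0.081,0.08],
    [0.279,-0.081,0.08],
    [0.279,-0.081,0.08],
    [0.279,-0.081,0.08],
    [0.279,-0.081,0.08],
    [0.279,-0.081,0.08],
    [0.279,-0.081,0.08],
  ],
  spin=[-2.6,-2.6,-2.6,-2.6,-2.6,-2.6,-2.6,-2.6,-2.6,-2.6,-2.6],
  jaw=[-0.3,-0.3,-0.3,-0.3,-0.3,-0.3,-0.3,-0.3,-0.3,-0.3,-0.3],
)

```text
time: 1.02
position: [435.3, -363.3, 151.0]
tcp_rot: [[0.918, 0.396, -0.0], [0.396, -0.918, 0.001], [-0.0, -0.001, -1.0]]
contact_force: [0.1, -0.5, -0.6]
gripper_width: 0.647
```

```bash
python3 - <<'E'
from h import *
print(bot.read_state()['gripper_width'],bot.read_state()['position'])
parts()
go(436,-362,4,23.4)
E
```

```text
0.6471858857527425 [ 435.27427869 -363.28862924  151.03224905]
[ 918. -685.] [np.float64(28.0), np.float64(59.0)] dir 38.7 rgb [106.  82.  42.]
[ 725. -295.] [np.float64(44.0), np.float64(78.0)] dir 23.3 rgb [ 60.  72. 104.]
[ 648. 1146.] [np.float64(31.0), np.float64(36.0)] dir -89.5 rgb [27. 27. 24.]
[ 602. -217.] [np.float64(39.0), np.float64(121.0)] dir -17.6 rgb [168. 148. 130.]
[ 570. -340.] [np.float64(25.0), np.float64(95.0)] dir -5.9 rgb [152. 137. 126.]
[ 562. -532.] [np.float64(18.0), np.float64(63.0)] dir 32.2 rgb [101.  95.  80.]
[ 486. 1209.] [np.float64(13.0), np.float64(154.0)] dir -0.4 rgb [43. 42. 37.]
[506.   9.] [np.float64(34.0), np.float64(106.0)] dir -80.3 rgb [52. 49. 44.]
[477. 419.] [np.float64(29.0), np.float64(90.0)] dir 12.3 rgb [123. 111.  96.]
[454. 204.] [np.float64(38.0), np.float64(82.0)] dir -67.4 rgb [67. 60. 51.]
[ 456. -219.] [np.float64(30.0), np.float64(74.0)] dir -13.0 rgb [151. 136. 125.]
[ 465. -351.] [np.float64(21.0), np.float64(48.0)] dir 24.7 rgb [131. 119. 102.]
[380. 332.] [np.float64(26.0), np.float64(90.0)] dir 15.3 rgb [ 64.  70. 107.]
[351. 464.] [np.float64(26.0), np.float64(92.0)] dir -51.7 rgb [ 64.  71. 110.]
[ 319. -513.] [np.float64(71.0), np.float64(93.0)] dir -72.7 rgb [119.  85.  55.]
go (436, -362, 4, 23.4) lin [0.0013, -0.001, 0.1472] spin -0.1 yaw0 23.3 q6 0.26
```

Call:
jog_arm(
  linear=[
    [0.001,-0.001,0.04],
    [0.001,-0.001,0.08],
    [0.001,-0.001,0.115],
    [0.001,-0.001,0.135],
    [0.001,-0.001,0.147],
    [0.001,-0.001,0.147],
    [0.001,-0.001,0.147],
    [0.001,-0.001,0.147],
    [0.001,-0.001,0.147],
    [0.001,-0.001,0.147],
    [0.001,-0.001,0.147],
    [0.001,-0.001,0.147],
    [0.001,-0.001,0.147],
    [0.001,-0.001,0.147],
    [0,0,0.12],
    [0,0,0.08],
    [0,0,0.04],
    [0,0,0],
    [0,0,-0.04],
    [0,0,-0.04],
  ],
  spin=[0,0,0,0,0,0,0,0,0,0,0,0,0,0,0,0,0,0,0,0],
  jaw=[-0.3,-0.3,-0.3,-0.3,-0.3,-0.3,-0.3,1,1,1,1,1,1,1,1,1,1,1,1,1],
)

```text
time: 2.73
position: [438.6, -367.6, 201.8]
tcp_rot: [[0.918, 0.396, 0.011], [0.396, -0.918, -0.013], [0.005, 0.016, -1.0]]
contact_force: [0.4, -2.0, 0.1]
gripper_width: 0.169
```

```bash
python3 - <<'E'
from h import *
s=bot.read_state(); print(s['contact_force'],s['gripper_width'])
go(633,-41,190,9.6); go(633,-41,86,9.6)
E
```

```text
[ 0.40428933 -2.00449451  0.11990622] 0.16856642445035463
go (633, -41, 190, 9.6) lin [0.3077, -0.2232, 0.0096] spin 13.7 yaw0 23.3 q6 0.26
go (633, -41, 86, 9.6) lin [0.3072, -0.2249, 0.1135] spin 13.7 yaw0 23.3 q6 0.26
```

Call:
jog_arm(
  linear=[
    [0.308,-0.223,0.0],
    [0.308,-0.223,0.0],
    [0.308,-0.223,0.0],
    [0.308,-0.223,0.0],
    [0.308,-0.223,0.0],
    [0.308,-0.223,0.0],
    [0.308,-0.223,0.0],
    [0.308,-0.223,0.0],
    [0.308,-0.223,0.0],
    [0.308,-0.223,0.0],
    [0.308,-0.223,0.0],
    [0.308,-0.223,0.0],
    [0.307,-0.224,0.03],
    [0.307,-0.224,0.06],
    [0.307,-0.225,0.08],
  ],
  spin=[13.7,13.7,13.7,13.7,13.7,13.7,13.7,13.7,13.7,13.7,13.7,13.7,13.7,13.7,13.7],
  jaw=[1,1,1,1,1,1,1,1,1,1,1,1,1,1,1],
)

```text
time: 3.98
position: [630.5, -42.5, 117.0]
tcp_rot: [[0.986, 0.165, 0.008], [0.165, -0.986, -0.013], [0.006, 0.014, -1.0]]
contact_force: [-1.6, 0.1, -1.3]
gripper_width: 0.167
```

```bash
python3 - <<'E'
from h import *
s=bot.read_state(); print(s['contact_force'],s['gripper_width'])
go(633,-41,86,9.6)
E
```

```text
[-1.57701948  0.0695609  -1.26205623] 0.16713652377137986
go (633, -41, 86, 9.6) lin [0.0025, -0.0015, 0.031] spin -0.1 yaw0 9.5 q6 1.16
```

Call:
jog_arm(
  linear=[
    [0.002,-0.001,0.015],
    [0.002,-0.001,0.025],
    [0.002,-0.001,0.031],
    [0.002,-0.001,0.031],
    [0.002,-0.001,0.031],
    [0.002,-0.001,0.031],
    [0.002,-0.001,0.031],
    [0.002,-0.001,0.031],
    [0.002,-0.001,0.031],
    [0.002,-0.001,0.02],
    [0.002,-0.001,-0.01],
    [0.002,-0.001,-0.04],
    [0.002,-0.001,-0.08],
    [0.002,-0.001,-0.08],
  ],
  spin=[0,0,0,0,0,0,0,0,0,0,0,0,0,0],
  jaw=[1,1,1,1,1,0.25,0.25,0.25,0.25,0.25,0.25,0.25,0.25,0.25],
)

```text
time: 5.15
position: [636.4, -41.0, 207.8]
tcp_rot: [[0.986, 0.165, 0.024], [0.165, -0.986, -0.017], [0.02, 0.021, -1.0]]
contact_force: [0.7, -0.3, 1.5]
gripper_width: 0.375
```

```bash
python3 - <<'E'
from h import *
s=bot.read_state(); print(s['contact_force'],s['gripper_width'])
go(570,-341,150,-6); 
parts();f=grab('side');save(f,'side1.png')
E
```

```text
[ 0.7071698  -0.32998609  1.45661267] 0.3748969201319093
go (570, -341, 150, -6) lin [-0.1162, 0.2837, 0.0613] spin 15.5 yaw0 9.5 q6 1.16
[ 917. -686.] [np.float64(27.0), np.float64(60.0)] dir 42.7 rgb [104.  81.  42.]
[ 722. -294.] [np.float64(44.0), np.float64(81.0)] dir 31.6 rgb [ 60.  71. 102.]
[ 643. 1137.] [np.float64(21.0), np.float64(39.0)] dir -33.5 rgb [28. 27. 24.]
[ 597. -213.] [np.float64(35.0), np.float64(109.0)] dir -17.1 rgb [166. 147. 129.]
[ 561. -103.] [np.float64(51.0), np.float64(106.0)] dir 10.5 rgb [64. 56. 47.]
[ 569. -342.] [np.float64(26.0), np.float64(95.0)] dir -6.9 rgb [150. 135. 124.]
[ 561. -485.] [np.float64(36.0), np.float64(106.0)] dir 0.0 rgb [131. 118.  97.]
[ 552. -527.] [np.float64(38.0), np.float64(65.0)] dir 2.7 rgb [114. 106.  90.]
[ 506. 1209.] [np.float64(12.0), np.float64(112.0)] dir 1.4 rgb [42. 41. 37.]
[477. 418.] [np.float64(22.0), np.float64(91.0)] dir 15.8 rgb [121. 110.  95.]
[454. 204.] [np.float64(38.0), np.float64(81.0)] dir -66.7 rgb [67. 60. 51.]
[ 456. -216.] [np.float64(25.0), np.float64(74.0)] dir -13.8 rgb [143. 129. 118.]
[382. 330.] [np.float64(23.0), np.float64(94.0)] dir 16.2 rgb [ 63.  69. 105.]
[350. 463.] [np.float64(22.0), np.float64(91.0)] dir -51.2 rgb [ 62.  70. 109.]
```

View pics/side1.png

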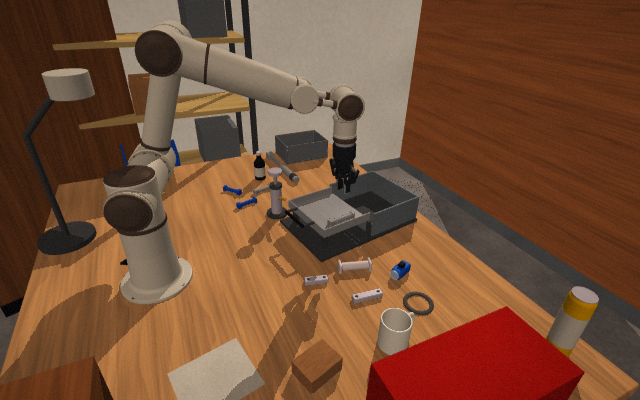

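The long axle lies in the tray at side-view pixel (340,215). Next is the long adapter.

Call:
jog_arm(
  linear=[
    [-0.116,0.284,0.02],
    [-0.116,0.284,0.02],
    [-0.116,0.284,0.02],
    [-0.116,0.284,0.02],
    [-0.116,0.284,0.02],
    [-0.116,0.284,0.02],
    [-0.116,0.284,0.02],
    [-0.116,0.284,0.04],
    [-0.116,0.284,0.06],
    [-0.116,0.284,0.09],
    [-0.116,0.284,0.09],
    [-0.116,0.284,0.09],
  ],
  spin=[15.5,15.5,15.5,15.5,15.5,15.5,15.5,15.5,15.5,15.5,15.5,15.5],
  jaw=[-0.3,-0.3,-0.3,-0.3,-0.3,-0.3,-0.3,-0.3,-0.3,-0.3,-0.3,-0.3],
)

```text
time: 6.25
position: [565.1, -339.2, 111.1]
tcp_rot: [[0.994, -0.105, 0.009], [-0.105, -0.994, -0.01], [0.01, 0.009, -1.0]]
contact_force: [-0.2, -0.1, 1.2]
gripper_width: 0.65
```

```bash
python3 - <<'E'
from h import *
go(570,-341,4,-6)
E
```

```text
go (570, -341, 4, -6) lin [0.004, 0.0003, 0.1071] spin -0.0 yaw0 -6.0 q6 0.95
```

Call:
jog_arm(
  linear=[
    [0.004,0.0,0.04],
    [0.004,0.0,0.075],
    [0.004,0.0,0.095],
    [0.004,0.0,0.107],
    [0.004,0.0,0.107],
    [0.004,0.0,0.107],
    [0.004,0.0,0.107],
    [0.004,0.0,0.107],
    [0.004,0.0,0.107],
    [0.004,0.0,0.107],
    [0.004,0.0,0.107],
    [0.004,0.0,0.107],
    [0.004,0,0.08],
    [0.004,0,0.04],
    [0.004,0,0],
    [0.004,0,-0.04],
    [0.004,0,-0.08],
    [0.004,0,-0.08],
  ],
  spin=[0,0,0,0,0,0,0,0,0,0,0,0,0,0,0,0,0,0],
  jaw=[-0.3,-0.3,-0.3,-0.3,-0.3,-0.3,1,1,1,1,1,1,1,1,1,1,1,1],
)

```text
time: 7.75
position: [572.5, -342.2, 203.2]
tcp_rot: [[0.994, -0.105, 0.023], [-0.104, -0.994, -0.022], [0.025, 0.02, -1.0]]
contact_force: [1.0, -0.6, 1.2]
gripper_width: 0.26
```

```bash
python3 - <<'E'
from h import *
s=bot.read_state(); print(s['contact_force'],s['gripper_width'])
go(625,6,190,9.6)
E
```

```text
[ 1.00048952 -0.60772047  1.19695286] 0.25955133861354623
go (625, 6, 190, 9.6) lin [0.0155, -0.352, 0.0067] spin -15.6 yaw0 -6.0 q6 0.96
```

Call:
jog_arm(
  linear=[
    [0.015,-0.352,0.0],
    [0.015,-0.352,0.0],
    [0.015,-0.352,0.0],
    [0.015,-0.352,0.0],
    [0.015,-0.352,0.0],
    [0.015,-0.352,0.0],
    [0.015,-0.352,0.0],
    [0.015,-0.352,0.0],
    [0.015,-0.352,0.0],
    [0.015,-0.352,0.0],
    [0.015,-0.352,0.0],
    [0.015,-0.352,0.03],
    [0.015,-0.352,0.05],
  ],
  spin=[-15.6,-15.6,-15.6,-15.6,-15.6,-15.6,-15.6,-15.6,-15.6,-15.6,-15.6,-15.6,-15.6],
  jaw=[1,1,1,1,1,1,1,1,1,1,1,1,1],
)

```text
time: 8.83
position: [625.9, 3.3, 146.6]
tcp_rot: [[0.986, 0.165, 0.025], [0.166, -0.986, -0.023], [0.02, 0.027, -0.999]]
contact_force: [0.1, -0.5, -1.5]
gripper_width: 0.258
```

```bash
python3 - <<'E'
from h import *
s=bot.read_state(); print(s['gripper_width'])
go(625,6,86,9.6)
E
```

```text
0.25782999833514975
go (625, 6, 86, 9.6) lin [-0.0017, -0.0044, 0.0605] spin -0.1 yaw0 9.5 q6 1.23
```

Call:
jog_arm(
  linear=[
    [-0.002,-0.004,0.03],
    [-0.002,-0.004,0.05],
    [-0.002,-0.004,0.06],
    [-0.002,-0.004,0.06],
    [-0.002,-0.004,0.06],
    [-0.002,-0.004,0.06],
    [-0.002,-0.004,0.06],
    [-0.002,-0.004,0.06],
    [-0.002,-0.004,0.06],
    [-0.002,-0.004,0.045],
    [-0.002,-0.004,0.02],
    [-0.002,-0.004,-0.02],
    [-0.002,-0.004,-0.05],
    [-0.002,-0.004,-0.05],
    [-0.002,-0.004,-0.05],
  ],
  spin=[0,0,0,0,0,0,0,0,0,0,0,0,0,0,0],
  jaw=[1,1,1,1,1,0.16,0.16,0.16,0.16,0.16,0.16,0.16,0.16,0.16,0.16],
)

```text
time: 10.08
position: [623.7, 7.8, 199.5]
tcp_rot: [[0.986, 0.165, 0.03], [0.166, -0.986, -0.024], [0.026, 0.029, -0.999]]
contact_force: [-0.8, 0.9, -0.5]
gripper_width: 0.421
```

```bash
python3 - <<'E'
from h import *
s=bot.read_state(); print(s['contact_force'],s['gripper_width'])
parts()
go(456,-217,150,-15)
E
```

```text
[-0.75409186  0.91632706 -0.54394451] 0.4211936102623641
[ 917. -687.] [np.float64(26.0), np.float64(58.0)] dir 42.9 rgb [105.  81.  42.]
[ 724. -292.] [np.float64(35.0), np.float64(76.0)] dir 20.6 rgb [ 59.  72. 104.]
[592. 162.] [np.float64(19.0), np.float64(250.0)] dir 9.2 rgb [83. 76. 66.]
[ 643. 1143.] [np.float64(24.0), np.float64(44.0)] dir -40.5 rgb [27. 27. 24.]
[ 600. -216.] [np.float64(38.0), np.float64(118.0)] dir -16.6 rgb [166. 147. 129.]
[ 554. -525.] [np.float64(39.0), np.float64(68.0)] dir 27.0 rgb [117. 109.  93.]
[ 506. 1208.] [np.float64(13.0), np.float64(112.0)] dir 1.5 rgb [43. 42. 38.]
[ 538. -485.] [np.float64(33.0), np.float64(77.0)] dir 22.1 rgb [120. 110.  92.]
[478. 421.] [np.float64(25.0), np.float64(95.0)] dir 17.6 rgb [122. 110.  94.]
[454. 204.] [np.float64(38.0), np.float64(82.0)] dir -67.6 rgb [67. 60. 51.]
[ 456. -217.] [np.float64(32.0), np.float64(75.0)] dir -19.8 rgb [141. 126. 115.]
[379. 331.] [np.float64(24.0), np.float64(90.0)] dir 15.6 rgb [ 62.  69. 106.]
[351. 465.] [np.float64(30.0), np.float64(89.0)] dir -53.8 rgb [ 63.  70. 109.]
go (456, -217, 150, -15) lin [-0.2022, 0.1932, 0.0479] spin 24.5 yaw0 9.5 q6 1.24
```

Call:
jog_arm(
  linear=[
    [-0.202,0.193,0.01],
    [-0.202,0.193,0.01],
    [-0.202,0.193,0.01],
    [-0.202,0.193,0.01],
    [-0.202,0.193,0.01],
    [-0.202,0.193,0.01],
    [-0.202,0.193,0.03],
    [-0.202,0.193,0.06],
    [-0.202,0.193,0.09],
    [-0.202,0.193,0.09],
    [-0.202,0.193,0.09],
    [-0.202,0.193,0.09],
  ],
  spin=[25.5,25.5,25.5,25.5,25.5,25.5,25.5,25.5,25.5,25.5,25.5,25.5],
  jaw=[-0.3,-0.3,-0.3,-0.3,-0.3,-0.3,-0.3,-0.3,-0.3,-0.3,-0.3,-0.3],
)

```text
time: 11.13
position: [457.6, -217.7, 108.5]
tcp_rot: [[0.961, -0.275, 0.026], [-0.274, -0.961, -0.023], [0.031, 0.015, -0.999]]
contact_force: [-0.0, -0.2, 0.6]
gripper_width: 0.65
```

```bash
python3 - <<'E'
from h import *
go(456,-217,5,-16)
E
```

```text
go (456, -217, 5, -16) lin [-0.005, -0.0018, 0.1033] spin 0.1 yaw0 -15.9 q6 1.17
```

Call:
jog_arm(
  linear=[
    [-0.005,-0.002,0.04],
    [-0.005,-0.002,0.075],
    [-0.005,-0.002,0.093],
    [-0.005,-0.002,0.103],
    [-0.005,-0.002,0.103],
    [-0.005,-0.002,0.103],
    [-0.005,-0.002,0.103],
    [-0.005,-0.002,0.103],
    [-0.005,-0.002,0.103],
    [-0.005,-0.002,0.103],
    [-0.005,-0.002,0.103],
    [-0.005,-0.002,0.103],
    [-0.005,-0.002,0.07],
    [-0.005,-0.002,0.03],
    [-0.005,-0.002,-0.01],
    [-0.005,-0.002,-0.05],
    [-0.005,-0.002,-0.09],
    [-0.005,-0.002,-0.09],
    [-0.005,-0.002,-0.09],
    [-0.005,-0.002,-0.09],
  ],
  spin=[0,0,0,0,0,0,0,0,0,0,0,0,0,0,0,0,0,0,0,0],
  jaw=[-0.3,-0.3,-0.3,-0.3,-0.3,-0.3,1,1,1,1,1,1,1,1,1,1,1,1,1,1],
)

```text
time: 12.8
position: [450.8, -212.1, 198.0]
tcp_rot: [[0.961, -0.275, 0.026], [-0.274, -0.961, -0.023], [0.031, 0.015, -0.999]]
contact_force: [0.2, -0.0, -1.1]
gripper_width: 0.262
```

```bash
python3 - <<'E'
from h import *
s=bot.read_state(); print(s['contact_force'],s['gripper_width'])
go(617,53,190,9.6)
E
```

```text
[ 0.19451443 -0.00878882 -1.10760144] 0.2618566483657641
go (617, 53, 190, 9.6) lin [0.0868, -0.3006, 0.0061] spin -25.5 yaw0 -15.9 q6 1.17
```

Call:
jog_arm(
  linear=[
    [0.087,-0.3,0.0],
    [0.087,-0.3,0.0],
    [0.087,-0.3,0.0],
    [0.087,-0.3,0.0],
    [0.087,-0.3,0.0],
    [0.087,-0.3,0.0],
    [0.087,-0.3,0.0],
    [0.087,-0.3,0.0],
    [0.087,-0.3,0.0],
    [0.087,-0.3,0.03],
    [0.087,-0.3,0.05],
    [0.087,-0.3,0.05],
    [0.087,-0.3,0.05],
    [0.087,-0.3,0.05],
  ],
  spin=[-25.5,-25.5,-25.5,-25.5,-25.5,-25.5,-25.5,-25.5,-25.5,-25.5,-25.5,-25.5,-25.5,-25.5],
  jaw=[1,1,1,1,1,1,1,1,1,1,1,1,1,1],
)

```text
time: 13.97
position: [618.1, 50.8, 146.5]
tcp_rot: [[0.986, 0.165, 0.026], [0.166, -0.986, -0.024], [0.021, 0.027, -0.999]]
contact_force: [-1.0, -0.7, 0.4]
gripper_width: 0.263
```

```bash
python3 - <<'E'
from h import *
s=bot.read_state(); print(s['gripper_width'])
go(617,53,86,9.6)
E
```

```text
0.2626458939259766
go (617, 53, 86, 9.6) lin [-0.002, -0.004, 0.0604] spin -0.1 yaw0 9.5 q6 1.31
```

Call:
jog_arm(
  linear=[
    [-0.002,-0.004,0.03],
    [-0.002,-0.004,0.05],
    [-0.002,-0.004,0.06],
    [-0.002,-0.004,0.06],
    [-0.002,-0.004,0.06],
    [-0.002,-0.004,0.06],
    [-0.002,-0.004,0.06],
    [-0.002,-0.004,0.06],
    [-0.002,-0.004,0.06],
    [-0.002,-0.004,0.045],
    [-0.002,-0.004,0.02],
    [-0.002,-0.004,-0.02],
    [-0.002,-0.004,-0.06],
    [-0.002,-0.004,-0.1],
    [-0.002,-0.004,-0.14],
    [-0.002,-0.004,-0.14],
    [-0.002,-0.004,-0.14],
    [-0.002,-0.004,-0.14],
  ],
  spin=[0,0,0,0,0,0,0,0,0,0,0,0,0,0,0,0,0,0],
  jaw=[1,1,1,1,1,0.16,0.16,0.16,0.16,0.16,0.16,0.16,0.16,0.16,0.16,0.16,0.16,0.16],
)

```text
time: 15.47
position: [611.6, 57.7, 285.7]
tcp_rot: [[0.986, 0.165, 0.025], [0.166, -0.986, -0.023], [0.021, 0.027, -0.999]]
contact_force: [-0.6, -0.1, -1.2]
gripper_width: 0.425
```

```bash
python3 - <<'E'
from h import *
s=bot.read_state(); print(s['contact_force'],s['gripper_width'])
parts()
go(478,419,280,16)
E
```

```text
[-0.59441747 -0.07188927 -1.16024433] 0.4248507457934078
[ 916. -687.] [np.float64(26.0), np.float64(60.0)] dir 42.3 rgb [104.  81.  40.]
[ 722. -291.] [np.float64(36.0), np.float64(78.0)] dir 17.7 rgb [ 59.  71. 103.]
[ 642. 1141.] [np.float64(24.0), np.float64(43.0)] dir -41.4 rgb [28. 28. 25.]
[617. 166.] [np.float64(20.0), np.float64(110.0)] dir 8.5 rgb [78. 74. 65.]
[ 596. -214.] [np.float64(36.0), np.float64(113.0)] dir -16.7 rgb [165. 147. 128.]
[ 561. -486.] [np.float64(42.0), np.float64(113.0)] dir 8.7 rgb [131. 118.  97.]
[ 552. -524.] [np.float64(44.0), np.float64(61.0)] dir -7.6 rgb [117. 109.  92.]
[ 499. 1208.] [np.float64(12.0), np.float64(127.0)] dir 2.7 rgb [42. 41. 36.]
[508.  -7.] [np.float64(34.0), np.float64(76.0)] dir -78.3 rgb [52. 49. 44.]
[476. 420.] [np.float64(25.0), np.float64(90.0)] dir 16.9 rgb [121. 110.  95.]
[379. 331.] [np.float64(25.0), np.float64(90.0)] dir 16.3 rgb [ 64.  69. 104.]
[353. 466.] [np.float64(32.0), np.float64(91.0)] dir -51.5 rgb [ 63.  70. 108.]
go (478, 419, 280, 16) lin [-0.0715, -0.3783, -0.007] spin -6.5 yaw0 9.5 q6 1.31
```

Call:
jog_arm(
  linear=[
    [-0.0715,-0.378,-0.01],
    [-0.0715,-0.378,-0.01],
    [-0.0715,-0.378,-0.01],
    [-0.0715,-0.378,-0.01],
    [-0.0715,-0.378,-0.01],
    [-0.0715,-0.378,-0.01],
    [-0.0715,-0.378,-0.01],
    [-0.0715,-0.378,-0.01],
    [-0.0715,-0.378,-0.01],
    [-0.0715,-0.378,-0.01],
    [-0.0715,-0.378,-0.01],
    [-0.07,-0.378,0.03],
    [-0.07,-0.378,0.07],
    [-0.07,-0.378,0.11],
    [-0.07,-0.378,0.15],
    [-0.07,-0.378,0.18],
    [-0.07,-0.378,0.18],
    [-0.07,-0.378,0.18],
    [-0.07,-0.378,0.18],
  ],
  spin=[-6.5,-6.5,-6.5,-6.5,-6.5,-6.5,-6.5,-6.5,-6.5,-6.5,-6.5,-6.5,-6.5,-6.5,-6.5,-6.5,-6.5,-6.5,-6.5],
  jaw=[-0.3,-0.3,-0.3,-0.3,-0.3,-0.3,-0.3,-0.3,-0.3,-0.3,-0.3,-0.3,-0.3,-0.3,-0.3,-0.3,-0.3,-0.3,-0.3],
)

```text
time: 17.1
position: [485.3, 414.4, 95.1]
tcp_rot: [[0.961, 0.275, 0.025], [0.275, -0.961, -0.022], [0.018, 0.028, -0.999]]
contact_force: [0.1, 0.3, 0.9]
gripper_width: 0.651
```

```bash
python3 - <<'E'
from h import *
go(477,420,4,16)
E
```

```text
go (477, 420, 4, 16) lin [-0.0081, -0.0102, 0.0907] spin -0.0 yaw0 16.0 q6 1.84
```

Call:
jog_arm(
  linear=[
    [-0.008,-0.01,0.03],
    [-0.008,-0.01,0.06],
    [-0.008,-0.01,0.08],
    [-0.008,-0.01,0.091],
    [-0.008,-0.01,0.091],
    [-0.008,-0.01,0.091],
    [-0.008,-0.01,0.091],
    [-0.008,-0.01,0.091],
    [-0.008,-0.01,0.091],
    [-0.008,-0.01,0.091],
    [-0.008,-0.01,0.091],
    [-0.008,-0.01,0.091],
    [-0.008,-0.01,0.06],
    [-0.008,-0.01,0.02],
    [-0.008,-0.01,-0.02],
    [-0.008,-0.01,-0.06],
    [-0.008,-0.01,-0.1],
    [-0.008,-0.01,-0.14],
    [-0.008,-0.01,-0.18],
    [-0.008,-0.01,-0.2],
  ],
  spin=[0,0,0,0,0,0,0,0,0,0,0,0,0,0,0,0,0,0,0,0],
  jaw=[-0.3,-0.3,-0.3,-0.3,-0.3,-0.3,1,1,1,1,1,1,1,1,1,1,1,1,1,1],
)

```text
time: 18.77
position: [471.0, 427.3, 301.5]
tcp_rot: [[0.961, 0.275, 0.032], [0.275, -0.961, -0.017], [0.026, 0.026, -0.999]]
contact_force: [0.8, 0.9, -0.3]
gripper_width: 0.171
```

```bash
python3 - <<'E'
from h import *
s=bot.read_state(); print(s['contact_force'],s['gripper_width'])
go(609,101,280,9.6)
f=grab('top'); im=cv2.cvtColor(f['img'],cv2.COLOR_RGB2BGR)
cv2.imwrite('pics/t2.png',cv2.resize(im[140:280,180:470],None,fx=2.7,fy=2.7,interpolation=cv2.INTER_CUBIC))
P=pts(f)
np.save('t2.npy',P)
E
```

```text
[ 0.79116043  0.89587455 -0.32007904] 0.17106930910054352
go (609, 101, 280, 9.6) lin [0.0422, 0.3509, 0.0316] spin 6.4 yaw0 16.0 q6 1.86
```

View pics/t2.png

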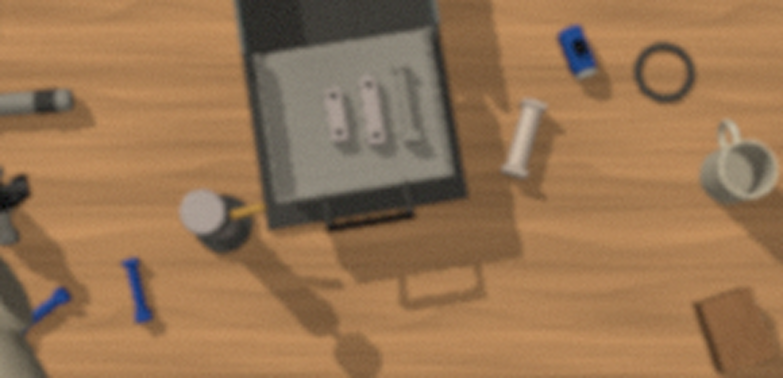

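The three parts lie in the tray at about (407,105), (372,110) and (337,115) in the crop, and the left axle is in the gripper. I'll carry it over at height.

Call:
jog_arm(
  linear=[
    [0.042,0.351,0.0],
    [0.042,0.351,0.0],
    [0.042,0.351,0.0],
    [0.042,0.351,0.0],
    [0.042,0.351,0.0],
    [0.042,0.351,0.0],
    [0.042,0.351,0.0],
    [0.042,0.351,0.0],
    [0.042,0.351,0.0],
    [0.042,0.351,0.0],
    [0.042,0.351,0.0],
    [0.042,0.351,0.04],
    [0.042,0.351,0.08],
    [0.042,0.351,0.12],
    [0.042,0.351,0.15],
    [0.042,0.351,0.15],
    [0.042,0.351,0.15],
    [0.042,0.351,0.15],
  ],
  spin=[6.4,6.4,6.4,6.4,6.4,6.4,6.4,6.4,6.4,6.4,6.4,6.4,6.4,6.4,6.4,6.4,6.4,6.4],
  jaw=[1,1,1,1,1,1,1,1,1,1,1,1,1,1,1,1,1,1],
)

```text
time: 20.32
position: [615.5, 100.8, 167.2]
tcp_rot: [[0.985, 0.167, 0.04], [0.168, -0.986, -0.015], [0.037, 0.021, -0.999]]
contact_force: [-0.0, 0.2, 0.1]
gripper_width: 0.164
```

```bash
python3 - <<'E'
from h import *
s=bot.read_state(); print(s['gripper_width'])
go(609,101,86,9.6)
E
```

```text
0.1643173914251832
go (609, 101, 86, 9.6) lin [-0.0094, -0.003, 0.0809] spin 0.1 yaw0 9.7 q6 1.38
```

Call:
jog_arm(
  linear=[
    [-0.009,-0.003,0.04],
    [-0.009,-0.003,0.065],
    [-0.009,-0.003,0.08],
    [-0.009,-0.003,0.081],
    [-0.009,-0.003,0.081],
    [-0.009,-0.003,0.081],
    [-0.009,-0.003,0.081],
    [-0.009,-0.003,0.081],
    [-0.009,-0.003,0.081],
    [-0.009,-0.003,0.065],
    [-0.009,-0.003,0.03],
    [-0.009,-0.003,-0.01],
    [-0.009,-0.003,-0.05],
    [-0.009,-0.003,-0.09],
    [-0.009,-0.003,-0.11],
    [-0.009,-0.003,-0.11],
    [-0.009,-0.003,-0.11],
    [-0.009,-0.003,-0.11],
  ],
  spin=[0,0,0,0,0,0,0,0,0,0,0,0,0,0,0,0,0,0],
  jaw=[1,1,1,1,1,0.2,0.2,0.2,0.2,0.2,0.2,0.2,0.2,0.2,1,1,1,1],
)

```text
time: 21.82
position: [601.1, 103.9, 275.5]
tcp_rot: [[0.985, 0.167, 0.038], [0.167, -0.986, -0.015], [0.035, 0.021, -0.999]]
contact_force: [0.2, -0.5, -0.4]
gripper_width: -0.001
```

```bash
python3 - <<'E'
from h import *
s=bot.read_state(); print(s['contact_force'],s['gripper_width'])
go(474,213,260,9.6)
go(474,213,203,9.6)
E
```

```text
[ 0.18408503 -0.50104976 -0.41401244] -0.0007851263033195185
go (474, 213, 260, 9.6) lin [-0.1075, -0.1291, 0.009] spin 0.0 yaw0 9.6 q6 1.38
go (474, 213, 203, 9.6) lin [-0.1095, -0.1303, 0.0659] spin 0.0 yaw0 9.6 q6 1.38
```

Call:
jog_arm(
  linear=[
    [-0.108,-0.129,0.01],
    [-0.108,-0.129,0.01],
    [-0.108,-0.129,0.01],
    [-0.108,-0.129,0.01],
    [-0.108,-0.129,0.01],
    [-0.109,-0.13,0.03],
    [-0.109,-0.13,0.03],
    [-0.109,-0.13,0.03],
    [-0.109,-0.13,0.03],
  ],
  spin=[0,0,0,0,0,0,0,0,0],
  jaw=[1,1,1,1,1,1,1,1,1],
)

```text
time: 22.57
position: [473.2, 212.8, 238.4]
tcp_rot: [[0.985, 0.166, 0.037], [0.167, -0.986, -0.015], [0.034, 0.021, -0.999]]
contact_force: [-0.8, -0.3, 0.1]
gripper_width: -0.003
```

```bash
python3 - <<'E'
from h import *
go(474,213,157,9.6); go(474,213,205,9.6)
f=grab('top'); im=cv2.cvtColor(f['img'],cv2.COLOR_RGB2BGR)
cv2.imwrite('pics/t3.png',cv2.resize(im[140:280,180:470],None,fx=2.7,fy=2.7,interpolation=cv2.INTER_CUBIC))
E
```

```text
go (474, 213, 157, 9.6) lin [-0.0019, -0.0017, 0.0814] spin 0.0 yaw0 9.6 q6 1.61
go (474, 213, 205, 9.6) lin [-0.0003, -0.0007, 0.0334] spin 0.0 yaw0 9.6 q6 1.61
```

View pics/t3.png

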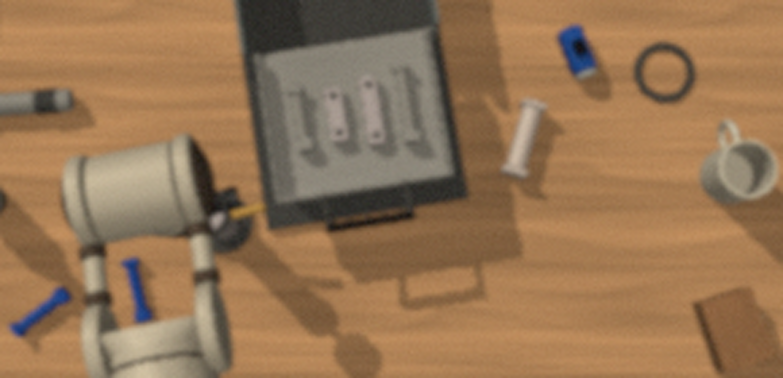

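All four parts lie apart in the tray, at crop x of about 300, 337, 372 and 407 and y of about 115. First stroke next, stopping at the bottom to read the force.

Call:
jog_arm(
  linear=[
    [-0.001,-0.001,0.025],
    [-0.002,-0.001,0.045],
    [-0.002,-0.001,0.06],
    [-0.002,-0.002,0.072],
    [-0.002,-0.002,0.08],
    [-0.002,-0.002,0.081],
    [-0.002,-0.002,0.081],
    [-0.002,-0.002,0.081],
    [-0.002,-0.002,0.081],
  ],
  spin=[0,0,0,0,0,0,0,0,0],
  jaw=[1,1,1,1,1,1,1,1,1],
)

```text
time: 23.37
position: [475.6, 213.0, 160.8]
tcp_rot: [[0.985, 0.165, 0.04], [0.166, -0.986, -0.015], [0.037, 0.021, -0.999]]
contact_force: [-6.4, -2.2, 12.7]
gripper_width: -0.0
```

Call:
jog_arm(
  linear=[
    [0,0,0.004],
    [0,0,0.004],
    [0,0,0.004],
    [0,0,-0.025],
    [0,0,-0.055],
    [0,0,-0.055],
    [0,0,-0.055],
    [0,0,-0.055],
    [0,0,-0.025],
    [0,0,-0.005],
    [0,0,0.004],
    [0,0,0.004],
    [0,0,0.004],
    [0,0,0.004],
  ],
  spin=[0,0,0,0,0,0,0,0,0,0,0,0,0,0],
  jaw=[1,1,1,1,1,1,1,1,1,1,1,1,1,1],
)

```text
time: 24.53
position: [477.3, 213.6, 160.0]
tcp_rot: [[0.985, 0.165, 0.043], [0.166, -0.986, -0.013], [0.04, 0.02, -0.999]]
contact_force: [-6.4, 1.2, 21.7]
gripper_width: -0.003
```

Call:
jog_arm(
  linear=[
    [0,0,0.002],
    [0,0,-0.025],
    [-0.002,0,-0.055],
    [-0.002,0,-0.055],
    [-0.002,0,-0.055],
    [-0.002,0,-0.055],
    [-0.002,0,-0.055],
    [-0.002,0,-0.025],
    [-0.002,0,-0.005],
    [-0.002,0,0.004],
    [-0.002,0,0.004],
    [-0.002,0,0.004],
    [-0.002,0,0.004],
    [-0.002,0,0.004],
  ],
  spin=[0,0,0,0,0,0,0,0,0,0,0,0,0,0],
  jaw=[1,1,1,1,1,1,1,1,1,1,1,1,1,1],
)

```text
time: 25.7
position: [476.4, 214.1, 159.9]
tcp_rot: [[0.985, 0.165, 0.045], [0.166, -0.986, -0.012], [0.042, 0.019, -0.999]]
contact_force: [-11.5, 0.4, 30.6]
gripper_width: 0.001
```

Call:
jog_arm(
  linear=[
    [0,0,-0.025],
    [0,0,-0.055],
    [0,0,-0.08],
    [0,0,-0.1],
    [0,0,-0.1],
    [0,0,-0.1],
    [0,0,-0.1],
  ],
  spin=[0,0,0,0,0,0,0],
  jaw=[1,1,1,1,1,1,1],
)

```text
time: 26.28
position: [470.9, 215.0, 257.3]
tcp_rot: [[0.985, 0.165, 0.041], [0.166, -0.986, -0.013], [0.038, 0.019, -0.999]]
contact_force: [-0.3, 0.2, 0.0]
gripper_width: 0.001
```

```bash
python3 - <<'E'
from h import *
yaw=9.6-90
go(474,5,260,yaw); go(474,5,160,yaw); go(474,5,85,yaw)
s=bot.read_state(); print(s['q'])
f=grab('side');save(f,'s4.png')
E
```

```text
go (474, 5, 260, -80.4) lin [-0.0317, 0.2076, 0.0002] spin 90.0 yaw0 9.6 q6 1.61
go (474, 5, 160, -80.4) lin [-0.0355, 0.2057, 0.1001] spin 90.0 yaw0 9.6 q6 1.61
go (474, 5, 85, -80.4) lin [-0.0383, 0.2043, 0.175] spin 90.0 yaw0 9.6 q6 1.61
[ 0.20720862 -0.03462622  1.74805181 -0.02120448  1.39103354  1.61494968]
```

View pics/s4.png

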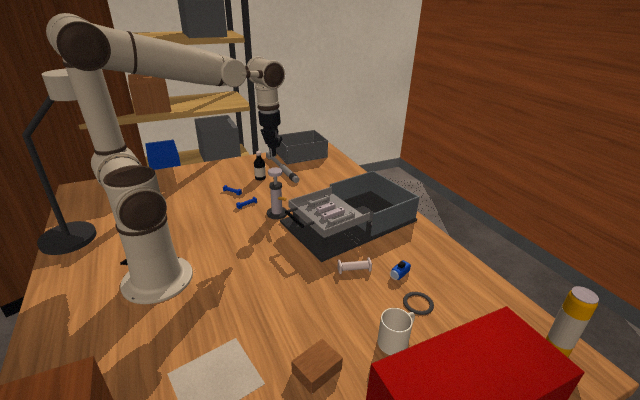

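The pump head is up at side-view pixel (275,172) and all parts are still in the tray. Now the handle: spin -90, because +90 would bring joint 6 to its limit.

Call:
jog_arm(
  linear=[
    [-0.03,0.2,0.0],
    [-0.03,0.206,0.0],
    [-0.03,0.206,0.0],
    [-0.03,0.206,0.0],
    [-0.03,0.206,0.0],
    [-0.03,0.206,0.0],
    [-0.03,0.206,0.02],
    [-0.034,0.206,0.04],
    [-0.034,0.206,0.06],
    [-0.0355,0.206,0.08],
    [-0.0355,0.206,0.09],
    [-0.0355,0.206,0.09],
    [-0.0355,0.206,0.09],
    [-0.0355,0.206,0.09],
    [-0.0355,0.206,0.09],
    [-0.0355,0.206,0.09],
    [-0.0355,0.206,0.09],
  ],
  spin=[-90,-90,-90,-90,-90,-90,-90,-90,-90,-90,-90,-90,-90,-90,-90,-90,-90],
  jaw=[0.05,0.05,0.05,0.05,0.05,0.05,0.05,0.05,0.05,0.05,0.05,0.05,0.05,0.05,0.05,0.05,0.05],
)

```text
time: 27.75
position: [472.8, 4.9, 168.9]
tcp_rot: [[-0.164, 0.986, 0.038], [0.986, 0.165, -0.013], [-0.019, 0.036, -0.999]]
contact_force: [0.7, -0.6, -0.1]
gripper_width: 0.473
```

```bash
python3 - <<'E'
from h import *
go(473,5,87,99.6)
f=grab('top'); im=cv2.cvtColor(f['img'],cv2.COLOR_RGB2BGR)
cv2.imwrite('pics/t5.png',cv2.resize(im[140:260,230:400],None,fx=4,fy=4,interpolation=cv2.INTER_CUBIC))
s=bot.read_state(); print(s['q'],s['gripper_width'])
E
```

```text
go (473, 5, 87, 99.6) lin [0.0016, -0.0027, 0.0818] spin -0.2 yaw0 99.4 q6 -0.41
[-0.24408806 -0.08470757  1.97433594 -0.00305499  1.21117603 -0.40848736] 0.4746965449699082
```

View pics/t5.png

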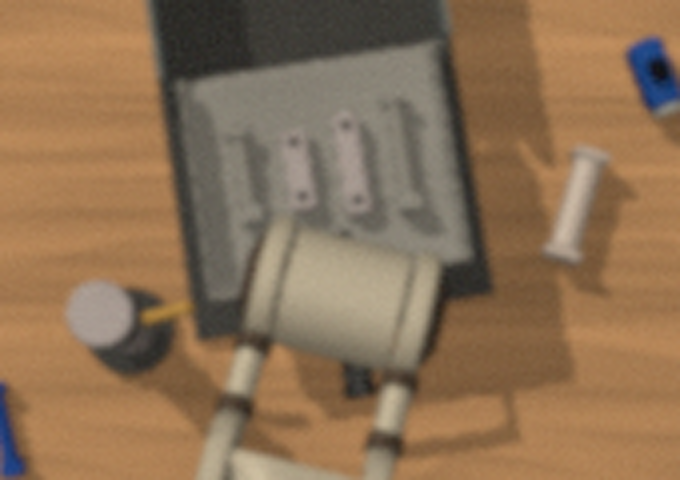

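Call:
jog_arm(
  linear=[
    [0.001,-0.001,0.03],
    [0.001,-0.002,0.055],
    [0.001,-0.003,0.075],
    [0.001,-0.003,0.083],
    [0.001,-0.003,0.083],
    [0.001,-0.003,0.083],
    [0.001,-0.003,0.083],
    [0.001,-0.003,0.083],
    [0.001,-0.003,0.083],
    [0.001,-0.003,0.083],
    [0.001,-0.003,0.083],
    [0.001,-0.003,0.083],
  ],
  spin=[0,0,0,0,0,0,0,0,0,0,0,0],
  jaw=[0.05,0.05,0.05,0.05,0.05,0.05,1,1,1,1,1,1],
)

```text
time: 28.8
position: [472.0, 3.8, 87.4]
tcp_rot: [[-0.165, 0.986, 0.036], [0.986, 0.166, -0.014], [-0.02, 0.033, -0.999]]
contact_force: [-11.0, -2.6, 9.8]
gripper_width: 0.117
```

```bash
python3 - <<'E'
from h import *
s=bot.read_state(); print(s['contact_force'],s['gripper_width'],s['position'])
R=np.array(s['tcp_rot']).reshape(3,3)
t=np.radians(9.59); ex=np.array([np.cos(t),np.sin(t),0])
th0=0
for th in np.arange(0.05,1.11,0.05):
    d=(-249*(np.cos(th)-1)+24*np.sin(th))*ex+np.array([0,0,249*np.sin(th)+24*(np.cos(th)-1)])
    print(round(th,2),(R.T@d/1000).round(3).tolist())
E
```

```text
[-10.97668697  -2.60983443   9.80784605] 0.11719100960553677 [471.97053864   3.76248159  87.41100887]
0.05 [-0.0, 0.002, -0.012]
0.1 [-0.0, 0.004, -0.025]
0.15 [-0.001, 0.008, -0.037]
0.2 [-0.001, 0.011, -0.049]
0.25 [-0.001, 0.016, -0.06]
0.3 [-0.001, 0.021, -0.072]
0.35 [-0.002, 0.026, -0.083]
0.4 [-0.002, 0.032, -0.094]
0.45 [-0.002, 0.039, -0.105]
0.5 [-0.002, 0.046, -0.115]
0.55 [-0.002, 0.053, -0.125]
0.6 [-0.003, 0.061, -0.134]
0.65 [-0.003, 0.07, -0.144]
0.7 [-0.003, 0.079, -0.152]
0.75 [-0.003, 0.088, -0.16]
0.8 [-0.003, 0.098, -0.168]
0.85 [-0.003, 0.109, -0.175]
0.9 [-0.004, 0.119, -0.182]
0.95 [-0.004, 0.13, -0.188]
1.0 [-0.004, 0.141, -0.194]
1.05 [-0.004, 0.153, -0.199]
1.1 [-0.004, 0.164, -0.203]
```

Call:
jog_arm(
  linear=[
    [0,0.002,-0.012],
    [0,0.004,-0.025],
    [-0.001,0.008,-0.037],
    [-0.001,0.011,-0.049],
    [-0.001,0.016,-0.06],
    [-0.001,0.021,-0.072],
    [-0.002,0.026,-0.083],
    [-0.002,0.032,-0.094],
    [-0.002,0.039,-0.105],
    [-0.002,0.046,-0.115],
    [-0.002,0.053,-0.125],
    [-0.002,0.053,-0.125],
    [-0.002,0.053,-0.125],
  ],
  spin=[0,0,0,0,0,0,0,0,0,0,0,0,0],
  jaw=[1,1,1,1,1,1,1,1,1,1,1,1,1],
)

```text
time: 29.88
position: [519.4, 11.7, 215.8]
tcp_rot: [[-0.165, 0.986, 0.033], [0.986, 0.166, -0.016], [-0.021, 0.03, -0.999]]
contact_force: [-9.6, -3.7, 4.1]
gripper_width: 0.113
```

```bash
python3 - <<'E'
from h import *
s=bot.read_state(); print(s['contact_force'],s['gripper_width'],s['position'])
f=grab('side');cv2.imwrite('pics/s6.png',cv2.resize(cv2.cvtColor(f['img'],4)[80:280,220:460],None,fx=3,fy=3))
R=np.array(s['tcp_rot']).reshape(3,3); p=np.array(s['position'])
t=np.radians(9.59); ex=np.array([np.cos(t),np.sin(t),0])
for th in np.arange(0.55,1.11,0.05):
    d=(-249*(np.cos(th)-1)+24*np.sin(th))*ex+np.array([0,0,249*np.sin(th)+24*(np.cos(th)-1)])+np.array([472,4,87.4])-p
    print(round(th,2),(R.T@d/1000).round(3).tolist())
E
```

```text
[-9.63386648 -3.66032219  4.09452018] 0.11288661418670612 [519.39667624  11.6808931  215.8105979 ]
0.55 [0.0, 0.001, 0.002]
0.6 [0.0, 0.009, -0.008]
0.65 [-0.0, 0.018, -0.017]
0.7 [-0.0, 0.027, -0.026]
0.75 [-0.0, 0.036, -0.034]
0.8 [-0.001, 0.046, -0.042]
0.85 [-0.001, 0.056, -0.049]
0.9 [-0.001, 0.067, -0.056]
0.95 [-0.001, 0.078, -0.062]
1.0 [-0.001, 0.089, -0.067]
1.05 [-0.001, 0.1, -0.073]
1.1 [-0.001, 0.112, -0.077]
```

View pics/s6.png

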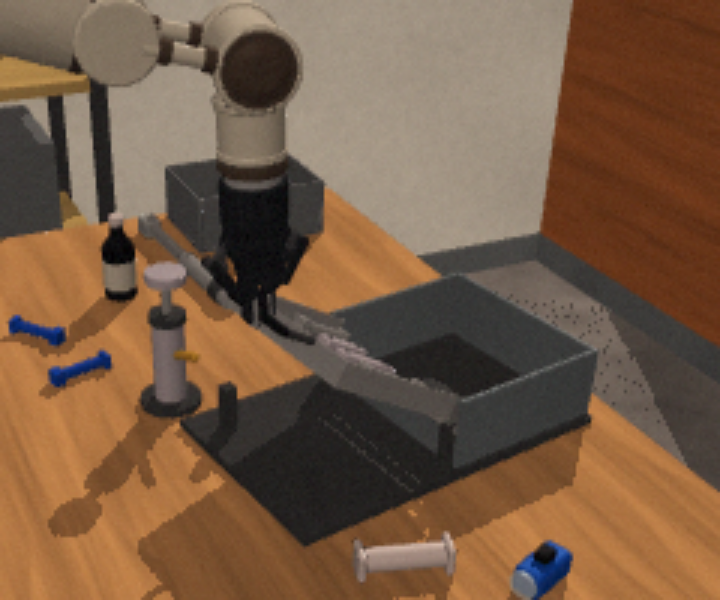

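The tray is tipped by about 0.55 rad, held at crop pixel (260,310), and the parts are still on it. I'll keep lifting to about 1.05 rad.

Call:
jog_arm(
  linear=[
    [0,0.009,-0.008],
    [0,0.018,-0.017],
    [0,0.027,-0.026],
    [0,0.036,-0.034],
    [-0.001,0.046,-0.042],
    [-0.001,0.056,-0.049],
    [-0.001,0.067,-0.056],
    [-0.001,0.078,-0.062],
    [-0.001,0.089,-0.067],
    [-0.001,0.1,-0.073],
    [-0.001,0.1,-0.073],
    [-0.001,0.1,-0.073],
    [-0.001,0.1,-0.073],
    [-0.001,0.1,-0.073],
    [-0.001,0.1,-0.073],
    [-0.001,0.1,-0.073],
    [-0.001,0.1,-0.073],
    [-0.001,0.1,-0.073],
  ],
  spin=[0,0,0,0,0,0,0,0,0,0,0,0,0,0,0,0,0,0],
  jaw=[1,1,1,1,1,1,1,1,1,1,1,1,1,1,1,1,1,1],
)

```text
time: 31.43
position: [615.7, 27.7, 294.9]
tcp_rot: [[-0.165, 0.986, 0.035], [0.986, 0.166, -0.018], [-0.023, 0.031, -0.999]]
contact_force: [-6.1, -2.8, 9.2]
gripper_width: 0.112
```

```bash
python3 - <<'E'
from h import *
s=bot.read_state(); print(s['contact_force'],s['gripper_width'],s['position'])
f=grab('side');g=grab('top')
a=cv2.resize(cv2.cvtColor(f['img'],4)[100:280,270:450],(400,400)); b=cv2.resize(cv2.cvtColor(g['img'],4)[75:255,240:420],(400,400)); cv2.imwrite('pics/s7.png',np.hstack([a,b]))
R=np.array(s['tcp_rot']).reshape(3,3); p=np.array(s['position'])
t=np.radians(9.59); ex=np.array([np.cos(t),np.sin(t),0])
for th in [1.1,1.05,.95,.85,.75,.65,.55,.45,.35,.25,.15,.1,.05,0]:
    d=(-249*(np.cos(th)-1)+24*np.sin(th))*ex+np.array([0,0,249*np.sin(th)+24*(np.cos(th)-1)])+np.array([472,4,87.4])-p
    print(round(th,2),(R.T@d/1000).round(3).tolist())
E
```

```text
[-6.08579613 -2.78508077  9.20699592] 0.11222924517850352 [615.71104831  27.67502153 294.86669762]
1.1 [0.001, 0.012, -0.001]
1.05 [0.001, 0.0, 0.004]
0.95 [0.001, -0.022, 0.014]
0.85 [0.001, -0.044, 0.027]
0.75 [0.002, -0.064, 0.042]
0.65 [0.002, -0.082, 0.059]
0.55 [0.002, -0.099, 0.078]
0.45 [0.003, -0.114, 0.098]
0.35 [0.003, -0.126, 0.12]
0.25 [0.004, -0.137, 0.142]
0.15 [0.004, -0.145, 0.166]
0.1 [0.005, -0.148, 0.178]
0.05 [0.005, -0.15, 0.19]
0 [0.005, -0.152, 0.203]
```

View pics/s7.png

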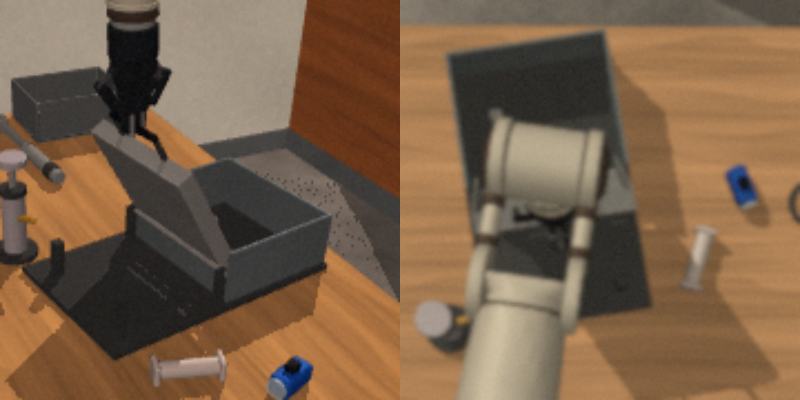

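The parts have left the tray but the arm hides the bin. I'll lower gently to about 0.45 rad, which still counts as tipped, and check the bin there.

Call:
jog_arm(
  linear=[
    [0.001,-0.01,0.008],
    [0.001,-0.022,0.014],
    [0.001,-0.033,0.02],
    [0.001,-0.044,0.027],
    [0.002,-0.054,0.034],
    [0.002,-0.064,0.042],
    [0.002,-0.073,0.05],
    [0.002,-0.082,0.059],
    [0.002,-0.091,0.068],
    [0.002,-0.099,0.078],
    [0.003,-0.107,0.088],
    [0.003,-0.114,0.098],
    [0.003,-0.114,0.098],
    [0.003,-0.114,0.098],
  ],
  spin=[0,0,0,0,0,0,0,0,0,0,0,0,0,0],
  jaw=[1,1,1,1,1,1,1,1,1,1,1,1,1,1],
)

```text
time: 32.7
position: [506.5, 9.5, 193.7]
tcp_rot: [[-0.165, 0.986, 0.036], [0.986, 0.165, -0.019], [-0.024, 0.032, -0.999]]
contact_force: [0.1, -2.9, -0.6]
gripper_width: 0.113
```

```bash
python3 - <<'E'
from h import *
s=bot.read_state(); print(s['contact_force'],s['gripper_width'],s['position'])
g=grab('top'); P=pts(g)
b=cv2.resize(cv2.cvtColor(g['img'],4)[75:255,240:420],(600,600),interpolation=cv2.INTER_CUBIC); cv2.imwrite('pics/s8.png',cv2.convertScaleAbs(b,alpha=1.6,beta=20))
R=np.array(s['tcp_rot']).reshape(3,3); p=np.array(s['position'])
t=np.radians(9.59); ex=np.array([np.cos(t),np.sin(t),0])
for th in [.45,.4,.35,.3,.25,.2,.15,.1,.05,0,-.02]:
    d=(-249*(np.cos(th)-1)+24*np.sin(th))*ex+np.array([0,0,249*np.sin(th)+24*(np.cos(th)-1)])+np.array([472,4,87.4])-p
    print(round(th,2),(R.T@d/1000).round(3).tolist())
E
```

```text
[ 0.11841464 -2.93406983 -0.63464999] 0.1128052171437762 [506.52808848   9.50096595 193.73982933]
0.45 [0.0, 0.0, 0.0]
0.4 [0.001, -0.006, 0.011]
0.35 [0.001, -0.012, 0.022]
0.3 [0.001, -0.018, 0.033]
0.25 [0.001, -0.023, 0.045]
0.2 [0.002, -0.027, 0.056]
0.15 [0.002, -0.031, 0.068]
0.1 [0.002, -0.034, 0.081]
0.05 [0.003, -0.036, 0.093]
0 [0.003, -0.038, 0.105]
-0.02 [0.003, -0.039, 0.11]
```

View pics/s8.png

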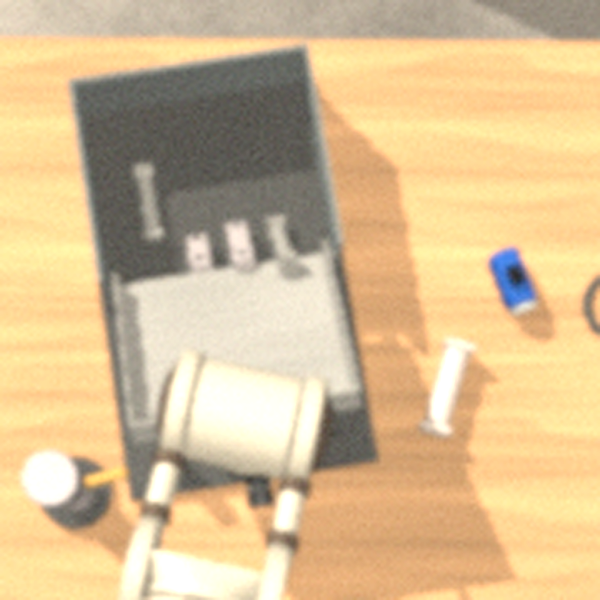

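The short axle at (148,200) is in the bin. The adapters at (198,250) and (238,243) and the long axle at (285,245) are close to the tray lip, so I'll check their heights.

```bash
python3 - <<'E'
from h import *
g=grab('top'); P=pts(g)
t=np.radians(9.59); ex=np.array([np.cos(t),np.sin(t),0]);ey=np.array([-np.sin(t),np.cos(t),0]); H=np.array([621,29.6,80])+100*ex
Q=P-H; L=np.stack([Q@ex,Q@ey,Q[...,2]],-1)
for n,c in {'axS':[(145,170),(148,200),(155,232)],'adS':[(195,238),(198,252),(200,265)],'adL':[(236,225),(238,243),(243,262)],'axL':[(277,220),(283,238),(287,252),(295,266)]}.items():
    for (u,v) in c:
        uu,vv=240+u*.3,75+v*.3; a=L[int(vv)-0:int(vv)+2,int(uu):int(uu)+2].reshape(-1,3); print(n,np.median(a,0).round(0))
E
```

```text
axS [141.  69. -47.]
axS [104.  71. -48.]
axS [ 67.  68. -48.]
adS [ 50.  24. -41.]
adS [ 27.  22. -18.]
adS [ 8. 21. -3.]
adL [ 60. -25. -45.]
adL [ 30. -24. -13.]
adL [  1. -24.   8.]
axL [ 56. -75. -47.]
axL [ 25. -73.  -9.]
axL [  0. -76.  24.]
axL [-15. -81.  21.]
```

The long axle leans with its upper end over the tray lip, and its centre is only marginally inside the bin. I'll lift again briskly to knock the leaning parts down.

Call:
jog_arm(
  linear=[
    [-0.001,0.023,-0.029],
    [-0.001,0.05,-0.056],
    [-0.002,0.081,-0.077],
    [-0.002,0.114,-0.094],
    [-0.002,0.126,-0.099],
    [-0.002,0.126,-0.099],
    [-0.002,0.126,-0.099],
    [-0.002,0.126,-0.099],
    [-0.002,0.126,-0.099],
    [-0.002,0.103,-0.09],
    [-0.002,0.126,-0.099],
    [-0.002,0.103,-0.09],
    [-0.002,0.126,-0.099],
    [-0.002,0.126,-0.099],
    [-0.002,0.126,-0.099],
  ],
  spin=[0,0,0,0,0,0,0,0,0,0,0,0,0,0,0],
  jaw=[1,1,1,1,1,1,1,1,1,1,1,1,1,1,1],
)

```text
time: 34.05
position: [626.3, 33.4, 294.8]
tcp_rot: [[-0.167, 0.985, 0.03], [0.986, 0.167, -0.013], [-0.018, 0.028, -0.999]]
contact_force: [-0.0, 5.4, -7.6]
gripper_width: 0.113
```

```bash
cat >> h.py <<'E'
t_=np.radians(9.59); EX=np.array([np.cos(t_),np.sin(t_),0]);EY=np.array([-np.sin(t_),np.cos(t_),0]); HG=np.array([621,29.6,80])+100*EX
def arc(ths,off=(0,0,0)):
    s=bot.read_state(); R=np.array(s['tcp_rot']).reshape(3,3); p=np.array(s['position']); print(s['contact_force'].round(1),s['gripper_width'],p.round(1))
    for th in ths:
        d=(-249*(np.cos(th)-1)+24*np.sin(th))*EX+np.array([0,0,249*np.sin(th)+24*(np.cos(th)-1)])+np.array([472,4,87.4])+np.array(off)-p
        print(round(th,2),(R.T@d/1000).round(3).tolist())
def binmap():
    g=grab('top'); Q=pts(g)-HG; X,Y,Z=Q@EX,Q@EY,Q[...,2]
    for y0 in range(-115,120,10):
        r=[]
        for x0 in range(-30,170,10):
            m=(abs(X-x0)<5)&(abs(Y-y0)<5); r.append('%4.0f'%np.median(Z[m]) if m.any() else '   .')
        print('%5d'%y0,''.join(r))
E
python3 - <<'E'
from h import *
arc([1.1,1.05,1,.95,.9,.85,.8,.75,.7,.65,.6,.55,.5,.45,.4])
binmap()
E
```

```text
[-0.   5.4 -7.6] 0.11325217068892461 [626.3  33.4 294.8]
1.1 [-0.003, 0.0, -0.001]
1.05 [-0.003, -0.011, 0.003]
1 [-0.003, -0.023, 0.008]
0.95 [-0.003, -0.034, 0.014]
0.9 [-0.003, -0.045, 0.02]
0.85 [-0.003, -0.055, 0.027]
0.8 [-0.003, -0.065, 0.034]
0.75 [-0.002, -0.075, 0.042]
0.7 [-0.002, -0.084, 0.05]
0.65 [-0.002, -0.093, 0.059]
0.6 [-0.002, -0.102, 0.068]
0.55 [-0.002, -0.11, 0.078]
0.5 [-0.002, -0.118, 0.088]
0.45 [-0.001, -0.125, 0.098]
0.4 [-0.001, -0.131, 0.109]
 -115   75  59  50  24  38 -67 -68 -66 -70 -71 -70 -70 -69 -69 -70 -70 -68 -69 -71 -67
 -105   50  27  16  -7   . -64 -67   .   .   .   .   .   .   . -66 -68 -68 -69 -68 -65
  -95   49  32  11  -6   .   .   .   .   .   .   .   .   .   . -71 -72 -69 -68 -68 -68
  -85   50  34   .   .   .   .   .   .   .   .   .   .   .   . -64 -66 -69 -66 -70 -68
  -75    .   .   .   .   .   .   .   .   .   .   .   .   .   .   . -70 -69 -70 -66 -69
  -65    .   .   .   .   .   .   .   .   .   .   .   .   .   .   . -68 -69 -67 -69 -69
  -55    .   .   .   .   .   .   .   .   .   .   .   .   .   .   . -66 -67 -68 -68 -69
  -45    .   .
[... 764 characters left out ...]
 -69
   45    .   .   .   .   .   .   .   .   .   .   .   .   .   .   .   .   .   . -67 -66
   55   48  33  20   .   .   .   .   .   .   .   .   .   .   .   .   .   .   .   . -71
   65   50  34  11  -7   .   .   .   .   .   .   .   .   .   .   .   .   .   .   .   .
   75   47  28  15  -9   .   .   .   .   .   .   .   .   .   .   .   .   .   . -48 -65
   85   53   .   .   .   .   .   .   .   .   .   .   .   .   .   .   .   . -68 -68 -71
   95    .   .   .   .   .   .   .   .   .   .   .   .   .   .   .   . -68 -67 -69 -70
  105    .   .   .   .   .   .   .   .   .   .   .   .   . -64 -69 -67 -67 -69 -66 -69
  115  104  88  47  33  24  12 -66 -68 -68 -68 -69 -67 -71 -69 -69 -68 -69 -68 -66 -66
```

Call:
jog_arm(
  linear=[
    [-0.001,-0.011,0.004],
    [-0.001,-0.023,0.009],
    [-0.001,-0.034,0.015],
    [-0.001,-0.045,0.021],
    [-0.001,-0.055,0.028],
    [-0.001,-0.065,0.035],
    [-0.001,-0.075,0.043],
    [-0.001,-0.084,0.051],
    [-0.001,-0.093,0.06],
    [-0.001,-0.102,0.069],
    [-0.001,-0.11,0.079],
    [-0.001,-0.118,0.089],
    [-0.001,-0.125,0.099],
    [-0.001,-0.125,0.099],
    [-0.001,-0.125,0.099],
  ],
  spin=[0,0,0,0,0,0,0,0,0,0,0,0,0,0,0],
  jaw=[1,1,1,1,1,1,1,1,1,1,1,1,1,1,1],
)

```text
time: 35.35
position: [505.6, 11.7, 192.1]
tcp_rot: [[-0.168, 0.985, 0.028], [0.986, 0.168, -0.01], [-0.014, 0.026, -1.0]]
contact_force: [-1.7, 5.7, -1.6]
gripper_width: 0.108
```

```bash
python3 - <<'E'
from h import *
arc([.6,.5,.45,.4,.35,.3,.25,.2,.15,.1,.05,0,-.01])
binmap()
g=grab('top'); cv2.imwrite('pics/s9.png',cv2.convertScaleAbs(cv2.resize(cv2.cvtColor(g['img'],4)[90:190,250:360],(660,600),interpolation=cv2.INTER_CUBIC),alpha=1.6,beta=20))
E
```

```text
[-1.7  5.7 -1.6] 0.10761168670825581 [505.6  11.7 192.1]
0.6 [-0.002, 0.023, -0.031]
0.5 [-0.002, 0.008, -0.011]
0.45 [-0.002, 0.001, -0.001]
0.4 [-0.002, -0.006, 0.01]
0.35 [-0.002, -0.012, 0.021]
0.3 [-0.002, -0.017, 0.032]
0.25 [-0.001, -0.022, 0.043]
0.2 [-0.001, -0.026, 0.055]
0.15 [-0.001, -0.03, 0.067]
0.1 [-0.001, -0.033, 0.079]
0.05 [-0.001, -0.035, 0.091]
0 [-0.0, -0.037, 0.104]
-0.01 [-0.0, -0.037, 0.106]
 -115   11  19  29  17  24 -65 -68 -68 -70 -66 -66 -67 -69 -68 -69 -66 -69 -67 -66 -66
 -105   14   8   5  -6   . -69 -68 -68 -68 -66 -71 -68 -71 -68 -69 -68 -69 -70 -70 -67
  -95   11   7   4  -6   . -66 -67 -69 -68 -70 -69 -67 -72 -69 -67 -68 -69 -65 -68 -66
  -85   11   8  22  28   1   . -68 -66 -69 -66 -68 -68 -67 -69 -69 -71 -69 -68 -67 -68
  -75   13  13  25  23   6  -6 -19 -26 -36 -48 -69 -69 -69 -68 -69 -68 -65 -66 -66 -69
  -65   14  11  22  23   2  -9 -64 -49 -62 -52 -66 -67 -67 -71 -68 -69 -70 -68 -68 -66
  -55   13   6   1  -6   . -67 -69 -67 -68 -70 -72 -68 -68 -68 -69 -68 -66 -68 -70 -67
  -45   14   7   2  -6   . -70 -70 -68 -65 -67 -67 -69 -69 -68 -69 -67 
[... 707 characters left out ...]
 -69
   45   14   8   3  -6   . -69 -69 -71 -67 -68 -72 -69 -71 -66 -66 -70 -69 -69 -72 -71
   55   14   9   1  -6   . -69 -69 -69 -70 -66 -69 -68 -69 -68 -71 -69 -67 -68 -67 -69
   65   15   8   5 -11   . -67 -69 -71 -73 -69 -46 -52 -49 -49 -54 -53 -52 -52 -48 -67
   75   12   8   2  -4   . -68 -66 -69 -69 -67 -48 -50 -48 -51 -50 -52 -52 -48 -48 -67
   85   12   8   4  -4   . -65 -70 -68 -71 -68 -70 -67 -69 -66 -69 -71 -69 -69 -65 -68
   95   13   7   5  -7   . -67 -66 -66 -67 -69 -69 -70 -67 -68 -68 -70 -66 -68 -68 -68
  105   11   8   3  -6   . -68 -69 -67 -69 -67 -70 -69 -68 -66 -68 -68 -69 -68 -66 -68
  115   36  15  17  -0  20 -74 -67 -69 -70 -67 -70 -71 -70 -72 -69 -68 -68 -67 -67 -69
```

View pics/s9.png

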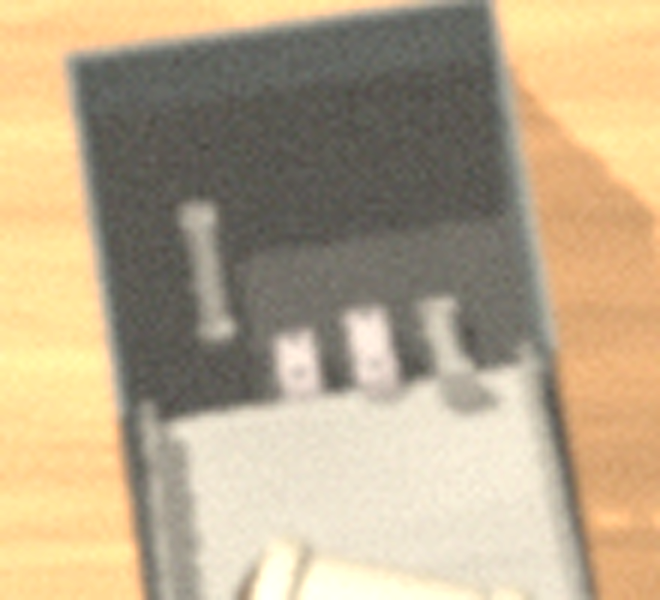

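The long axle's centre comes out at x of about 18 mm and z of about -19 mm in the hinge frame, which is inside the bin but leaning on its wall. The first shake moved it about 9 mm inward, so I'll do a few more while the tray is tipped.

Call:
jog_arm(
  linear=[
    [0,0.023,-0.03],
    [0,0.05,-0.056],
    [-0.001,0.08,-0.077],
    [-0.001,0.114,-0.094],
    [-0.001,0.126,-0.098],
    [-0.001,0.114,-0.094],
    [-0.001,0.091,-0.084],
    [0,0.07,-0.071],
    [0,0.05,-0.056],
    [-0.001,0.08,-0.077],
    [-0.001,0.114,-0.094],
    [-0.001,0.126,-0.098],
    [-0.001,0.114,-0.094],
    [-0.001,0.091,-0.084],
    [0,0.07,-0.071],
    [0,0.05,-0.056],
    [-0.001,0.08,-0.077],
    [-0.001,0.114,-0.094],
    [-0.001,0.126,-0.098],
    [-0.001,0.126,-0.098],
  ],
  spin=[0,0,0,0,0,0,0,0,0,0,0,0,0,0,0,0,0,0,0,0],
  jaw=[1,1,1,1,1,1,1,1,1,1,1,1,1,1,1,1,1,1,1,1],
)

```text
time: 37.12
position: [629.4, 34.2, 297.3]
tcp_rot: [[-0.168, 0.985, 0.032], [0.986, 0.168, -0.008], [-0.013, 0.03, -0.999]]
contact_force: [-5.9, 3.9, 6.8]
gripper_width: 0.111
```

```bash
python3 - <<'E'
from h import *
arc([1.1,.9,.7,.5,.45])
E
```

```text
[-5.9  3.9  6.8] 0.11149451967108215 [629.4  34.2 297.3]
1.1 [-0.004, -0.003, 0.001]
0.9 [-0.003, -0.048, 0.023]
0.7 [-0.003, -0.088, 0.053]
0.5 [-0.002, -0.121, 0.09]
0.45 [-0.002, -0.128, 0.1]
```

Call:
jog_arm(
  linear=[
    [-0.001,-0.014,0.005],
    [-0.001,-0.026,0.01],
    [-0.001,-0.037,0.017],
    [-0.001,-0.048,0.023],
    [-0.001,-0.058,0.03],
    [-0.001,-0.068,0.037],
    [-0.001,-0.078,0.045],
    [-0.001,-0.088,0.053],
    [-0.001,-0.097,0.062],
    [-0.001,-0.105,0.071],
    [-0.001,-0.113,0.08],
    [-0.001,-0.121,0.09],
    [-0.001,-0.128,0.1],
    [-0.001,-0.128,0.1],
    [-0.001,-0.128,0.1],
  ],
  spin=[0,0,0,0,0,0,0,0,0,0,0,0,0,0,0],
  jaw=[1,1,1,1,1,1,1,1,1,1,1,1,1,1,1],
)

```text
time: 38.37
position: [506.0, 12.5, 193.0]
tcp_rot: [[-0.169, 0.985, 0.03], [0.986, 0.169, -0.005], [-0.01, 0.029, -1.0]]
contact_force: [-0.8, 7.4, -1.6]
gripper_width: 0.112
```

```bash
python3 - <<'E'
from h import *
arc([.45,.4,.35,.3,.25,.2,.15,.1,.05,0,-.01])
binmap()
E
```

```text
[-0.8  7.4 -1.6] 0.1117535382697152 [506.   12.5 193. ]
0.45 [-0.003, 0.0, -0.0]
0.4 [-0.003, -0.006, 0.01]
0.35 [-0.002, -0.012, 0.021]
0.3 [-0.002, -0.018, 0.033]
0.25 [-0.002, -0.023, 0.044]
0.2 [-0.002, -0.027, 0.056]
0.15 [-0.002, -0.03, 0.068]
0.1 [-0.002, -0.034, 0.08]
0.05 [-0.002, -0.036, 0.092]
0 [-0.002, -0.038, 0.105]
-0.01 [-0.002, -0.038, 0.107]
 -115   19  25   4  14  26 -65 -68 -69 -70 -67 -71 -70 -68 -71 -69 -66 -69 -69 -71 -68
 -105   12   8   1  -8   . -69 -68 -69 -68 -66 -67 -69 -70 -70 -65 -68 -71 -67 -67 -66
  -95   12   8   2  -6   . -68 -69 -68 -72 -68 -66 -67 -69 -67 -67 -68 -67 -69 -71 -70
  -85   13  10  14  18   2   . -67 -66 -68 -65 -66 -66 -67 -70 -67 -68 -67 -66 -68 -66
  -75   13  14  28  24   9   0 -14 -27 -40 -47 -66 -68 -69 -68 -68 -68 -70 -72 -69 -70
  -65   10   8  27  26   4  -6 -67 -63 -61 -51 -67 -70 -67 -71 -70 -69 -70 -70 -68 -68
  -55   10   8   2  -6   . -67 -67 -71 -71 -68 -69 -71 -70 -65 -68 -67 -68 -69 -70 -68
  -45   11  10   2  -9   . -67 -69 -68 -66 -68 -69 -70 -67 -69 -69 -70 -70 -69 -69 -67
  -35   15   7   4   6   9   0 -15 -23 -36
[... 649 characters left out ...]
 -69
   45   13   6   0  -8   . -70 -66 -70 -70 -70 -66 -70 -69 -69 -64 -66 -68 -68 -70 -68
   55   11   4   3  -5   . -66 -69 -68 -69 -68 -68 -67 -68 -70 -71 -68 -68 -66 -67 -68
   65   12   9   1  -6   . -68 -68 -73 -65 -70 -47 -49 -53 -51 -54 -55 -52 -47 -46 -67
   75   10  10   3  -5   . -66 -68 -68 -68 -66 -47 -50 -51 -54 -49 -50 -52 -48 -47 -69
   85   10   4   4  -6   . -66 -67 -67 -67 -70 -68 -70 -69 -66 -69 -68 -69 -71 -74 -68
   95   13   8   2  -8   . -69 -69 -69 -68 -69 -67 -70 -67 -69 -69 -67 -67 -67 -68 -69
  105   13  11   3  -6   . -68 -70 -69 -70 -70 -68 -68 -70 -68 -68 -68 -68 -69 -69 -67
  115   16  24   7   1  28 -69 -68 -69 -69 -70 -67 -71 -71 -67 -68 -69 -67 -69 -68 -68
```

More shaking changes nothing. All four centres are in the window, the long axle at about (+20, -75, -18) mm, and it rests on the bin wall. I'll lower gently to level.

Call:
jog_arm(
  linear=[
    [-0.001,-0.006,0.01],
    [-0.001,-0.012,0.021],
    [-0.001,-0.018,0.033],
    [-0.001,-0.023,0.044],
    [-0.001,-0.027,0.056],
    [-0.001,-0.03,0.068],
    [-0.001,-0.034,0.08],
    [-0.001,-0.035,0.086],
    [-0.001,-0.036,0.092],
    [-0.001,-0.037,0.098],
    [-0.001,-0.038,0.102],
    [-0.001,-0.038,0.105],
    [-0.001,-0.038,0.106],
    [-0.001,-0.038,0.106],
    [-0.001,-0.038,0.106],
  ],
  spin=[0,0,0,0,0,0,0,0,0,0,0,0,0,0,0],
  jaw=[1,1,1,1,1,1,1,1,1,1,1,1,1,1,1],
)

```text
time: 39.67
position: [471.8, 4.4, 86.8]
tcp_rot: [[-0.169, 0.985, 0.028], [0.986, 0.169, -0.005], [-0.01, 0.027, -1.0]]
contact_force: [-6.5, 1.7, 2.6]
gripper_width: 0.111
```

```bash
python3 - <<'E'
from h import *
arc([0]); g=grab('top'); Q=pts(g)-HG; X,Y,Z=Q@EX,Q@EY,Q[...,2]
for x0 in (-160,-120,-80,-40,-20): 
    m=(abs(X-x0)<6)&(abs(Y)<100); print(x0,np.nanmedian(Z[m]).round(1))
m=(abs(X+180)<8)&(abs(Y)>85)&(abs(Y)<105); print(np.nanmedian(Z[m]))
E
```

```text
[-6.5  1.7  2.6] 0.11067156363941677 [471.8   4.4  86.8]
0 [-0.0, 0.0, -0.001]
-160 -0.8
-120 -0.9
-80 -0.7
-40 -0.5
-20 0.3
-1.1356280976780226
```

Level. I'll open the jaws only as far as the gap allows, rise, and back away.

Call:
jog_arm(
  linear=[
    [0,0,0],
    [0,0,0],
    [0,0,0],
    [0,0,0],
    [0,0,-0.02],
    [0,0,-0.05],
    [0,0,-0.09],
    [0,0,-0.13],
    [0,0,-0.17],
    [0,-0.04,-0.2],
    [0,-0.08,-0.2],
    [0,-0.1,-0.2],
    [0,-0.1,-0.2],
    [0,-0.1,-0.2],
  ],
  spin=[0,0,0,0,0,0,0,0,0,0,0,0,0,0],
  jaw=[0.15,0.15,0.15,0.15,0.15,0.15,0.15,0.15,0.15,0.15,0.15,0.15,0.15,0.15],
)

```text
time: 40.88
position: [367.5, -11.8, 284.7]
tcp_rot: [[-0.167, 0.985, 0.031], [0.986, 0.167, -0.006], [-0.011, 0.03, -0.999]]
contact_force: [0.4, 0.7, -0.4]
gripper_width: 0.426
```

```bash
python3 - <<'E'
from h import *
s=bot.read_state(); print(s['position'],s['gripper_width'],s['contact_force'])
binmap()
g=grab('top'); cv2.imwrite('pics/s10.png',cv2.convertScaleAbs(cv2.resize(cv2.cvtColor(g['img'],4)[80:280,200:460],(780,600),interpolation=cv2.INTER_CUBIC),alpha=1.5,beta=15))
P=pts(g);q=P[205:240,245:275].reshape(-1,3);print('pump z',np.nanpercentile(q[:,2],95))
E
```

```text
[367.51583776 -11.8489413  284.65339449] 0.4255637160102015 [ 0.38176763  0.65207422 -0.35473068]
 -115    4  19   2  -4   . -66 -69 -66 -69 -69 -68 -67 -70 -68 -71 -71 -70 -67 -70 -70
 -105   -1  -0  -3  -5   . -69 -68 -69 -68 -69 -68 -71 -73 -66 -70 -66 -69 -71 -69 -69
  -95   -1   1  -0 -13   . -68 -69 -67 -71 -69 -69 -71 -69 -72 -70 -69 -70 -68 -69 -68
  -85   -3   2  24  11   .   . -67 -64 -66 -64 -68 -68 -70 -67 -69 -68 -67 -67 -67 -68
  -75   -2   3  25  24  10  -4 -14 -28 -42 -49 -71 -69 -70 -72 -67 -65 -68 -65 -67 -70
  -65   -1   0  22  23   3 -10 -67 -52 -58 -55 -69 -69 -68 -69 -63 -69 -67 -65 -68 -66
  -55    0  -1  -0  -7   . -69 -68 -67 -68 -68 -66 -66 -72 -72 -69 -68 -69 -69 -66 -69
  -45    0  -3  -1  -6   . -68 -71 -69 -70 -69 -71 -68 -68 -67 -67 -70 -68 -69 -66 -67
  -35   -0   2  -1   7   9   2 -16 -20 -30 -41 -65 -68 -70 -68 -68 -69 -68 -67 -70 -66
  -25    1   1   1   6  13   1  -9 -26 -32 -42 -70 -70 -63 -68 -70 -70 -70 -65 -71 -73
  -15    2  -3  -1   7   9 -33 -23 -65 -68 -51 -65 -70 -66 -68 -68 -69 -71 -68 -71 -66
   -5   -1  -2  -2  -9   . -68 -70 -67 -68 -6
[... 411 characters left out ...]
1 -15 -69 -68 -70 -52 -47 -52 -48 -50 -51 -50 -52 -46 -48 -65 -68
   55   -3  -0  -1  -7   . -69 -67 -69 -65 -50 -55 -62 -63 -60 -56 -53 -46 -49 -70 -68
   65    1   1  -1  -7   . -68 -68 -68 -68 -69 -68 -69 -68 -70 -68 -72 -70 -67 -69 -67
   75    1  -3  -0  -6   . -67 -66 -72 -69 -68 -69 -71 -70 -68 -70 -67 -68 -67 -69 -69
   85   -2  -0  -1  -6   . -70 -70 -69 -70 -68 -68 -70 -69 -71 -68 -67 -65 -67 -71 -68
   95   -0  -0   0  -6   . -68 -69 -66 -69 -70 -68 -70 -67 -68 -68 -70 -71 -67 -68 -71
  105   -1   1  -3  -5   . -68 -66 -68 -69 -67 -67 -67 -66 -68 -69 -69 -67 -71 -70 -68
  115    2  18  10  -6   . -72 -68 -68 -70 -68 -71 -71 -68 -67 -67 -69 -68 -69 -69 -68
pump z 200.95218832667967
```

View pics/s10.png

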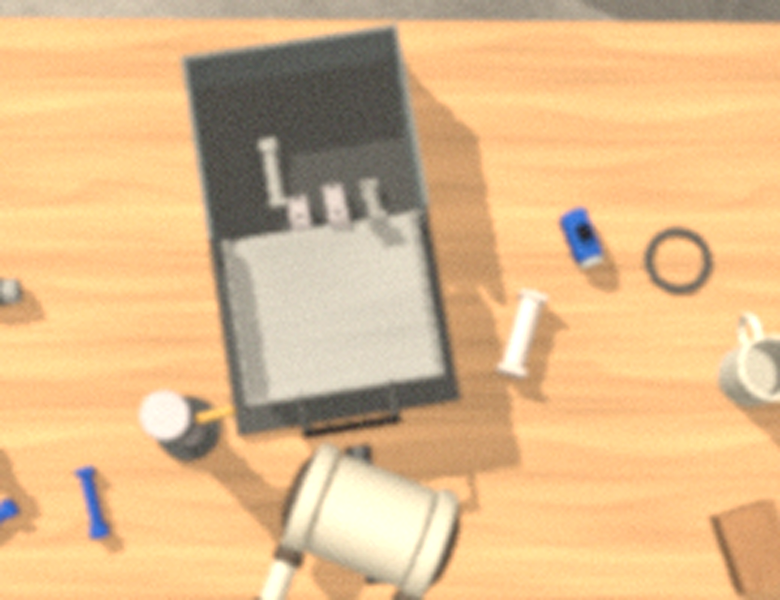

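```bash
python3 -c "
from station import bot
print(bot.hand_in())"
```

```text
the job is handed in; nothing more can be done
None
```

The job is handed in after about 41 s of robot time, with every check I could make looking good; `hand_in` gives no verdict. All four parts were present. I laid them in the tray, gave three pump strokes to the stop, tipped the tray to about 1.1 rad, lowered it at a gentle pace (no tray-speed reading) and released the handle.

**Last checks:**
- **Tray and pump:** the tray floor read level within about 1 mm, and the pump head was up at 201 mm.
- **Parts:** all four centres were inside the bin by depth measurement. The gripper was clear of everything.
- **Bystanders:** the grip, light and chainring looked unmoved in the last picture. I did not measure any of the bystanders, and the wrench, mug, bottle and box were only partly in that picture or outside it.

**Not ideal:**
- **Leaning parts:** the long axle and both adapters lean on the bin's tray-side wall instead of lying flat. Extra shakes at steep tilt moved the long axle only about 9 mm further in. Its centre is about 17–23 mm past the hinge line, where the limit is 10 mm, so it has the smallest margin. I relied on this same estimate for the step where all parts must be in the bin while the tray is tipped.
- **Short axle:** it shifted about 25 mm within the bin late in the run, without the robot near it, and stayed inside.

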